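# Ease a stuck rotor cover up evenly with a wedge

### The job

The push-fit cover is stuck on the centrifuge rotor bowl: work it up with the wedge, slid into the seam flat on the two worn pry lands (feel for their height) from alternate sides, until the left and the right side both stand at least 7 mm higher than when fully seated, never letting one side get more than 6 mm ahead of the other. Only one blade of the double-ended wedge sticks out of its dock, so draw it right out by that blade, lay it flat on the bench and let go, then take it again by the handle in its middle. Touch the cover with nothing but the wedge, do not push the bottle, the bucket or the tube rack about, and finish with the wedge lying flat on the bench, let go.

Things in the scene. Friction and masses are not known exactly. Their poses are not given: they have to be found in the camera images.
- bowl: Bare aluminium rotor bowl, 160 mm across, top 44 mm above the bench, fixed on a grey foot plate 150 x 190 x 12 mm. Origin on the bench under its centre, z up, +y to the left land, -y to the right land.
- lands: The two pry lands: flat steel pads, 60 mm wide along x, from 48 to 114 mm from the bowl's axis at +y and -y. Origin and axes are the bowl's. Worn: each pad's flat top is somewhere from 47 to 50 mm above the bench, the two differ, and this pose does not tell it: find it by touch. They are rigid.
- cover: Push-fit cover: aluminium disc 160 mm across, flange 14 mm thick, grey crown 78 mm above the bench. Origin and axes are the bowl's when seated. A plug 90 mm across grips in the bowl by dry friction: about 7 N up at one rim point pivots it about the far rim, which stays put; it stays where left. Each side starts 0 to 1.4 mm up and rises at most 12 mm. 6 mm between sides is 0.0375 rad.
- rim_left (a point): Point on the lower edge of the cover's flange over the left land, at (0, 80, 54) mm in the bowl's frame when fully seated: this side's lift is its z in that frame minus 54 mm. The seam under it is then 4 to 7 mm high over the land and open inwards for 35 mm, up to the plug. Its z axis is the cover's axis.
- rim_right (a point): The same point on the cover's far side, over the right land, at (0, -80, 54) mm in the bowl's frame when fully seated.
- wedge: Double-ended tool 180 mm long, 0.18 kg, underside flat. Origin under its middle; x along it, z up. Both ends alike: steel blade 30 mm wide, 15.5 mm thick for |x| 40 to 56, then sloping evenly to 2 mm at the tip, |x| 90. Black handle 24 wide, 22 high, |x| < 32; collars 30 wide, 26 high, |x| 32 to 40. Slid in flat on a land it lifts the rim 0.4 mm per mm once it meets it. Push up to 20 N.
- dock: Grey dock fixed on the bench, 140 mm long, 75 wide, 49 high: a roofed sheath open in front that hides the wedge but for one blade, 2.5 mm free at either side of the collars, 6 above. Origin on the bench under the mouth; +x points out of it, the way the wedge is drawn. The wedge starts in it at the same heading, its underside 12 mm up, its origin 43 mm inside, its blade sticking out 47 mm.
- bottle: Loose white plastic bottle, 64 mm in diameter, 160 mm tall; origin at the centre of its base. Leave it alone.
- bucket: Loose open steel centrifuge bucket, 72 mm in diameter, 75 mm tall; origin at the centre of its base. Leave it alone.
- rack: Loose blue tube rack, 70 x 180 mm, 104 mm tall with its tubes; origin at the centre of its base. Leave it alone.

How it is judged:
By the outcome, as a careful person would: the job done as asked, in the order asked, and still so for the second after the job is handed in, with the robot touching nothing.
It also fails if it takes over 72 s, if anything falls off the work surface, if the arm or the gripper's body presses on something with over 40 N, if the wrist force passes 120 N, or if a joint passes its speed limit or range.

### The arm

A 6-joint arm with a two-finger parallel gripper is mounted at the origin on the work surface. World frame = base frame: x ahead of the robot, y to its left, z up, the work surface at z = 0. Lengths are in mm, angles in rad, forces in N, time in s.
With the tool pointing down it reaches from about 275 to 1000 mm from the base axis. Payload 8.4 kg.
Tool frame: the origin (TCP) lies between the finger pads; the fingertips stand 22 mm ahead of it and the grasp point (between the pads) lies 3 mm ahead of it (r.nose_length is the z of the fingertips in the tool frame, in mm); z points along the fingers, y is the line along which they close (so a half turn about z gives the same grasp; the last joint's range is limited). The gripper opens to 85 mm and grips with 20 to 120 N. Pads are 22 mm wide; open, the fingers measure 114 mm over their backs; the gripper's body (76 mm by 85 mm) begins 54 mm behind the grasp point. The pads swing forward as they close: fully open they stand 13 mm farther back than shut.
Start: joints at [1.185, 0.353, 1.633, -0, 1.155, -0.002], TCP at [234.028, 579.533, 253.281] pointing down, gripper open.
Joint ranges: [-2.63, 2.63], [-0.92, 2.1], [0.06, 2.66], [-1.3, 4.44], [0, 2.69], [-3.02, 3.02]. Speed limits (rad/s): [2.22, 2.22, 2.79, 3.14, 3.14, 3.14].

### API

Orientations are given as [roll, pitch, yaw] about the fixed x, y, z axes, in that order (R = Rz(yaw) Ry(pitch) Rx(roll)).
In Python, from rig import r, eyes gives the robot as it stands (r), with the cameras (eyes).
- The arm moves only by the shell command python3 steer.py [FORCE], which reads ROWS from standard input. ROWS is a JSON list of rows, 1 to 5 of them, each of 7 numbers: a rotation vector rx, ry, rz in units of 0.25 rad, then dx, dy, dz in m, then the opening from 0.0 (shut) to 1.0 (fully open); each row shifts and turns the commanded pose from where the row before left it, along the tool's axes as they then stand; what a row does not reach is not made up. A row lasts 1/12 s, in which the tool goes at most 41.7 mm and 0.125 rad, less where a joint would pass 70% of its speed; a pose out of reach is approached as far as the arm can. The fingers move at their own pace and stop on an object; FORCE is the grip in N (left out, the last holds). Time passes only in rows, so rows that do not move let the fingers close. It prints the time, the measured TCP pose, the force, the opening and the grip force at its end. Input that does not fit is refused with a message, and nothing moves.
- r.sense(): the state, without advancing time (a new reading comes with each control period).
- eyes.grab_frame(name): name is "side" or "top"; returns the picture (400x640x3 uint8, red, green, blue); there is no depth.
- eyes.camera_params(name): a dict with "fx", "fy", "cx", "cy" (pixels), "dist_coeffs" ([k1, k2, p1, p2, k3] as OpenCV has them; the pictures are not rectified), "rvec" (rotation vector, rad) and "tvec" (3), from world to camera coordinates, as OpenCV has them. Camera axes: x right, y down, z forward; pixel columns grow to the right and rows downward; lengths in mm; the calibration is good to about 2 mm. A picture is of the moment at which its call begins. camera_params takes no time and is no camera call.
- r.sign_off(): hands the job in; it is judged then, once.
The state is a dict: "clock": time; "qpos": joint angles; "qvel": joint speeds; "joint_efforts": joint torques, N m; "eef_pos": TCP position; "tcp_rot": TCP orientation; "contact_force": force on the tool from outside, world axes, zero at the start; "wrist_torque": the same for the moment, N m; "opening": opening from 0.0 (shut) to 1.0 (fully open); "grasp_force": force on a finger pad.
Only numpy, scipy, OpenCV 4.12 (cv2) and the standard library are available. Lean on these libraries where they do the work, as an engineer would, in place of code of your own. Each camera call takes 0.05 s, during which the arm holds its last target. There are 200 camera calls.

## Working session

There is one attempt and no reset: what is moved stays moved. The work goes in short steps, Python scripts to look and compute and a shell command to move; the robot and the scene stay as the last step left them, time stands still between calls to the robot, and variables do not carry over. Pictures are saved under pics/ and viewed, at most 12 in all, crops included, and the job is handed in when it is done.

```bash
ls; mkdir -p pics; python3 - <<'E'
from rig import r, eyes
import cv2,numpy as np
for n in("side","top"):
    im=eyes.grab_frame(n); cv2.imwrite(f"pics/{n}0.png",im[:,:,::-1]); np.save(f"{n}0.npy",im)
    p=eyes.camera_params(n); print(n,p); R=cv2.Rodrigues(np.array(p["rvec"],float))[0]; print(-R.T@np.array(p["tvec"]).ravel())
print(r.sense())
E
```

```text
pics
rig.py
steer.py
side {'fx': 470.60308209716356, 'fy': 470.60308209716356, 'cx': 313.5054913312156, 'cy': 207.93921128528197, 'dist_coeffs': array([-0.05531065,  0.        ,  0.        ,  0.        ,  0.        ]), 'rvec': array([ 2.12742163, -0.9162114 ,  0.41151683]), 'tvec': array([-380.20800412,  342.2050245 , 1077.4670005 ])}
[-163.25943874 -689.12203014  959.71596089]
top {'fx': 478.6454849818787, 'fy': 478.6454849818787, 'cx': 320.0921542519078, 'cy': 204.50775680022446, 'dist_coeffs': array([-0.06905179,  0.        ,  0.        ,  0.        ,  0.        ]), 'rvec': array([ 2.15761321, -2.16202948,  0.15723048]), 'tvec': array([  33.87917263,  576.17481193, 1645.22127766])}
[ 355.64498527   56.2620252  1705.93947538]
{'clock': 0.1, 'qpos': array([ 1.18458995e+00,  3.53586457e-01,  1.63408660e+00, -6.79120511e-06,
        1.15517719e+00, -2.41326824e-03]), 'qvel': array([-1.17232778e-06, -3.08746891e-05, -3.41349822e-03, -7.73291819e-04,
       -5.75628454e-04,  2.23033872e-04]), 'joint_efforts': array([ 4.75658708e-04, -6.06360483e+01, -3.42820036e+01,  1.42693980e-05,
        3.85600200e-03,  1.70671711e-05]), 'eef_pos': array([233.88088131, 579.14966729, 252.62051851]), 'tcp_rot': array([-3.14033505e+00,  3.17466630e-06,  2.75780229e+00]), 'contact_force': array([0.60999348, 0.23565549, 0.02940112]), 'wrist_torque': array([-0.03680361, -0.00441167,  0.06808381]), 'grasp_force': 0.0, 'opening': 0.9974473634469105}
```

View pics/side0.png

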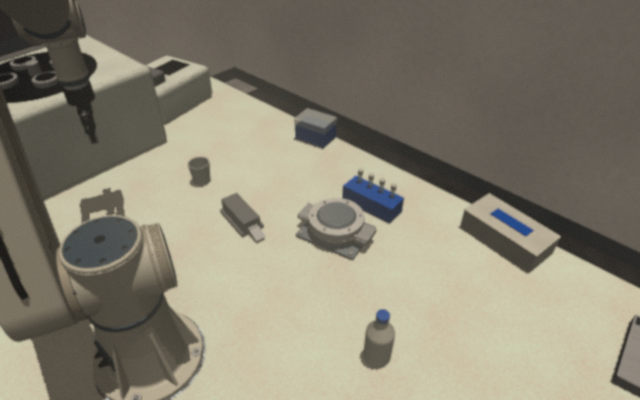

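View pics/top0.png

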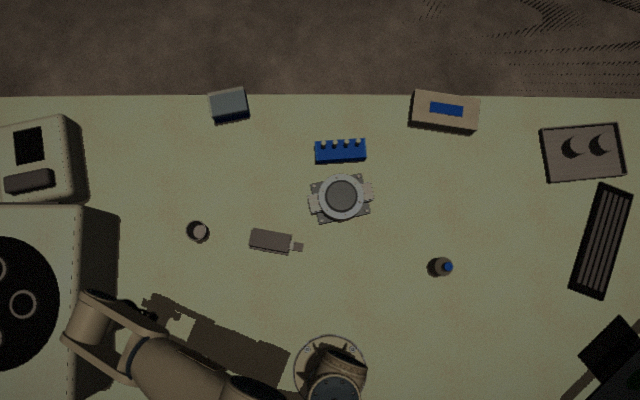

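Side view: bucket (199,170), dock (240,213) with blade tip at about (262,238), bowl (337,222), rack (373,195), bottle (379,340). Top view: dock (271,240), blade (298,247), bowl (341,198). I'll enlarge both.

```bash
cat > h.py <<'E'
import numpy as np,cv2
from rig import r, eyes
def ray(n,uv):
    p=eyes.camera_params(n);K=np.array([[p["fx"],0,p["cx"]],[0,p["fy"],p["cy"]],[0,0,1]])
    q=cv2.undistortPoints(np.array(uv,float).reshape(-1,1,2),K,np.array(p["dist_coeffs"])).reshape(-1,2)
    R=cv2.Rodrigues(np.array(p["rvec"]))[0];o=-R.T@np.array(p["tvec"])
    d=np.c_[q,np.ones(len(q))]@R; return o,d
def plane(n,uv,z):
    o,d=ray(n,uv); return o+d*((z-o[2])/d[:,2])[:,None]
def proj(n,X):
    p=eyes.camera_params(n);K=np.array([[p["fx"],0,p["cx"]],[0,p["fy"],p["cy"]],[0,0,1]])
    return cv2.projectPoints(np.array(X,float).reshape(-1,1,3),np.array(p["rvec"]),np.array(p["tvec"]),K,np.array(p["dist_coeffs"]))[0].reshape(-1,2)
def tri(a,b): # side px, top px
    (o1,d1),(o2,d2)=ray("side",[a]),ray("top",[b]);d1=d1[0];d2=d2[0]
    s=np.linalg.lstsq(np.c_[d1,-d2],o2-o1,rcond=None)[0]
    P,Q=o1+s[0]*d1,o2+s[1]*d2; return (P+Q)/2,np.linalg.norm(P-Q)
E
python3 - <<'E'
import numpy as np,cv2
a=np.load("side0.npy")[180:260,215:385,::-1];b=np.load("top0.npy")[165:260,240:382,::-1]
def f(x,k,w):
    y=cv2.resize(x,None,fx=k,fy=k,interpolation=cv2.INTER_CUBIC); return cv2.convertScaleAbs(y,alpha=1.25)
a=f(a,4.7,0);b=f(b,5.6,0)
cv2.imwrite("pics/sc.png",a);cv2.imwrite("pics/tc.png",b);print(a.shape,b.shape)
E
```

```text
(376, 799, 3) (532, 795, 3)
```

View pics/sc.png

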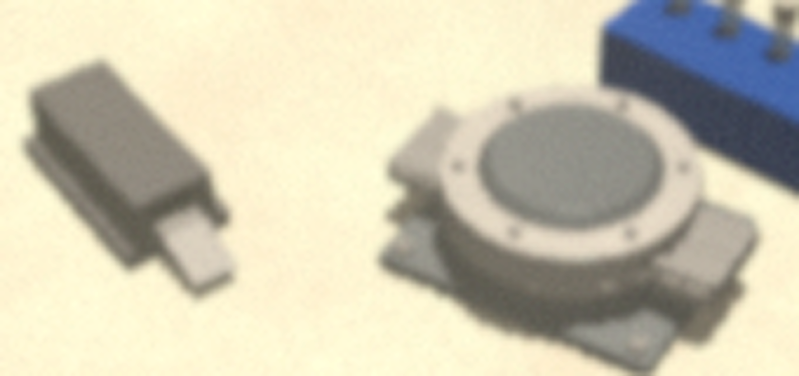

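View pics/tc.png

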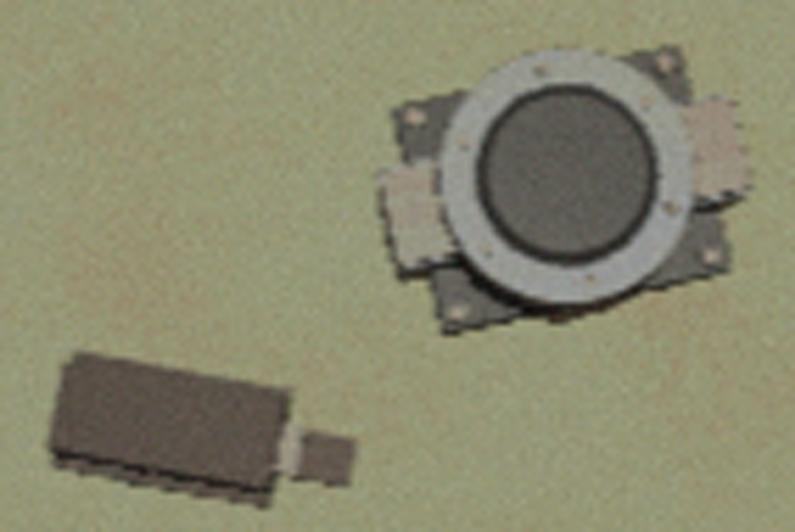

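Side crop: dock roof corners (32,95),(103,62),(210,175),(135,208), blade tip edge (198,297)-(232,272). Top crop: dock roof (75,353),(293,390),(272,487),(52,452), blade end (355,435)-(347,487), flange circle centre (567,176), lands left at (410,220) and right at (722,145).

```bash
python3 - <<'E'
from h import *
S=lambda x:(np.array(x,float)+.5)/4.7-.5+[215,180]
T=lambda x:(np.array(x,float)+.5)/5.6-.5+[240,165]
np.set_printoptions(precision=1,suppress=True)
pr={"roofBL":((32,95),(52,452)),"roofBR":((103,62),(75,353)),"roofFR":((210,175),(293,390)),"roofFL":((135,208),(272,482)),
"tip1":((198,297),(347,487)),"tip2":((232,272),(356,436)),
"landL1":((388,168),(398,268)),"landL2":((440,108),(379,174)),"landR1":((710,283),(748,186)),"landR2":((758,233),(736,98)),"crown":((573,165),(567,173))}
for k,(a,b) in pr.items(): print(k,*tri(S(a),T(b)))
# masks, top view
im=np.load("top0.npy");cv2.setRNGSeed(0)
crop=im[165:260,240:382].astype(float)
big=cv2.resize(cv2.GaussianBlur(crop,(0,0),.7),None,fx=8,fy=8,interpolation=cv2.INTER_CUBIC)
print("bench",big[100,100],"dock",big[580,250],"blade",big[650,470],"flange",big[250,660],"land",big[310,580])
R,G,B=big[...,0],big[...,1],big[...,2]
sat=(G-B)  # bench green-yellow
m=(sat<15).astype(np.uint8)
cs,_=cv2.findContours(m,cv2.RETR_EXTERNAL,cv2.CHAIN_APPROX_NONE)
for c in cs:
    if cv2.contourArea(c)>2000:
        print(cv2.contourArea(c)/64,cv2.minAreaRect(c),cv2.boundingRect(c))
cv2.imwrite("m.png",m*255)
E
```

```text
roofBL [434.7 278.4  46.9] 4.008179799667944
roofBR [491.8 267.8  47.4] 5.9832484948751015
roofFR [468.1 133.2  45.5] 7.934236368408029
roofFL [413.4 144.3  46.9] 2.4975835279718184
tip1 [414.2  97.4   1.1] 3.496023287340506
tip2 [443.6  93.6   4.8] 3.1653671192791895
landL1 [548.9  65.1  39.3] 2.3123047117503486
landL2 [607.6  76.8  45.6] 2.7819991204710073
landR1 [ 598.2 -153.4   50.4] 0.533512258727019
landR2 [ 654.  -146.6   47.9] 0.99117713526893
crown [604.3 -39.5  69.4] 2.23646037804811
bench [121.4 120.3  94.2] dock [72.5 65.  59.1] blade [77.8 69.7 61.2] flange [119.1 120.  115.3] land [121.6 115.4 102.3]
946.6796875 ((290.6535339355469, 622.8300170898438), (433.388916015625, 173.37179565429688), 10.720380783081055) (70, 503, 438, 221)
2513.171875 ((800.7921752929688, 262.93255615234375), (383.98504638671875, 521.7489624023438), 77.00537872314453) (541, 69, 529, 410)
```

```bash
python3 - <<'E'
from h import *
np.set_printoptions(precision=2,suppress=True)
S=lambda x:(np.array(x,float)+.5)/4.7-.5+[215,180]
T=lambda x:(np.array(x,float)+.5)/5.6-.5+[240,165]
print("roof top",plane("top",T([(52,452),(75,353),(293,390),(272,482)]),49),"\nside",plane("side",S([(32,95),(103,62),(210,175),(135,208)]),49))
print("tip top",plane("top",T([(347,487),(356,436)]),13),"side",plane("side",S([(198,297),(232,272)]),12.5))
m=cv2.imread("m.png",0)
def edge(x0,x1,lo,hi,first,z):
    P=[]
    for x in range(x0,x1,4):
        ys=np.flatnonzero(m[lo:hi,x]); 
        if len(ys): P.append((x,lo+(ys[0] if first else ys[-1])))
    P=np.array(P,float); uv=(P+.5)/8-.5+[240,165]
    W=plane("top",uv,z)[:,:2].astype(np.float32); l=cv2.fitLine(W,cv2.DIST_HUBER,0,.01,.01).ravel(); return l,np.arctan2(l[1],l[0])
print("roof +x edge",edge(125,400,480,620,True,49)); print("lower edge(bench)",edge(100,380,600,740,False,0))
print("blade edges",edge(440,490,560,660,True,20),edge(440,490,640,740,False,20))
# flange circle: bright neutral ring in both views
for n,off,sz,k in (("top",(305,165),(75,60),8),("side",(290,190),(90,65),8)):
    im=np.load(n+"0.npy")[off[1]:off[1]+sz[1],off[0]:off[0]+sz[0]].astype(np.float32)
    g=cv2.resize(cv2.cvtColor(im,cv2.COLOR_RGB2GRAY),None,fx=k,fy=k,interpolation=cv2.INTER_CUBIC)
    # crown: darker disc inside the bright ring
    b=cv2.GaussianBlur(g,(0,0),4); mm=(b<0.83*np.percentile(b,90)).astype(np.uint8)
    cs,_=cv2.findContours(mm,cv2.RETR_LIST,cv2.CHAIN_APPROX_NONE)
    for c in cs:
        if 8000<cv2.contourArea(c)<60000:
            e=cv2.fitEllipse(c); uv=(np.array(e[0])+.5)/k-.5+off; print(n,e,cv2.contourArea(c)/(np.pi*e[1][0]*e[1][1]/4),plane(n,[uv],78))
E
```

```text
roof top [[432.93 279.23  49.  ]
 [494.13 265.9   49.  ]
 [471.04 130.76  49.  ]
 [414.34 143.45  49.  ]] 
side [[434.93 274.99  49.  ]
 [488.17 267.78  49.  ]
 [462.38 132.32  49.  ]
 [411.01 143.03  49.  ]]
tip top [[412.39  98.16  13.  ]
 [444.44  92.54  13.  ]] side [[408.77  87.11  12.5 ]
 [437.41  88.24  12.5 ]]
roof +x edge (array([  0.19,   0.98, 483.47, 203.69], dtype=float32), np.float32(1.3810127))
lower edge(bench) (array([  0.18,   0.98, 412.48, 212.83], dtype=float32), np.float32(1.3863885))
blade edges (array([  0.17,   0.98, 444.8 , 112.08], dtype=float32), np.float32(1.3959273)) (array([  0.21,   0.98, 415.43, 110.95], dtype=float32), np.float32(1.3600388))
top ((280.6440734863281, 324.6309814453125), (268.3692932128906, 490.582763671875), 81.72660827636719) 0.30978176194816254 [[568.64 -33.84  78.  ]]
top ((289.4273681640625, 250.15927124023438), (265.97479248046875, 268.93109130859375), 104.3320083618164) 0.9995877477271335 [[600.95 -37.9   78.  ]]
```

The rows are not in the units I measure in: shifts go in m and turns go in units of 0.25 rad. I convert before sending: 0.125 rad is 0.5.

```bash
cat > d.py <<'E'
import sys,numpy as np
from scipy.spatial.transform import Rotation as Ro
from rig import r, eyes
s=r.sense();x=[float(v) for v in sys.argv[1:]]
R=Ro.from_euler("xyz",s["tcp_rot"]); D=Ro.from_euler("xyz",[np.pi,0,x[3]])
print("t %.2f"%s["clock"],"pos",s["eef_pos"].round(1),"rot",s["tcp_rot"].round(3),"F",s["contact_force"].round(1),"M",s["wrist_torque"].round(2))
print("rotvec",(R.inv()*D).as_rotvec().round(3),"shift(now)",R.inv().apply(np.array(x[:3])-s["eef_pos"]).round(1),"shift(at target yaw)",D.inv().apply(np.array(x[:3])-s["eef_pos"]).round(1))
E
echo '[[0, 0, 0.5, 0, 0, 0, 1], [0, 0, 0.5, 0, 0, 0, 1], [0, 0, 0.5, 0, 0, 0, 1], [0, 0, 0.5, 0, 0, 0, 1], [0, 0, 0.5, 0, 0, 0, 1]]' | python3 steer.py 60
echo '[[0, 0, 0.5, 0, 0, 0, 1], [0, 0, 0.5, 0, 0, 0, 1], [0, 0, 0.5, 0, 0, 0, 1], [0, 0, 0.5, 0, 0, 0, 1], [0, 0, 0.5, 0, 0, 0, 1]]' | python3 steer.py
echo '[[0, 0, 0.5, 0, 0, 0, 0.7], [0, 0, 0, 0, 0, 0, 0.7]]' | python3 steer.py
python3 d.py 431.5 117.5 100 1.383; python3 -c "from rig import r, eyes;print(r.nose_length)"
```

```text
clock: 0.52
eef_pos: [233.9, 579.3, 252.8]
tcp_rot: [-3.141, 0.001, 2.127]
contact_force: [0.7, -0.4, 0.3]
opening: 1.001
grasp_force: 0.0
clock: 0.93
eef_pos: [233.9, 579.3, 252.9]
tcp_rot: [-3.141, 0.001, 1.502]
contact_force: [0.2, 0.5, 0.1]
opening: 1.0
grasp_force: 0.0
clock: 1.1
eef_pos: [233.9, 579.3, 252.9]
tcp_rot: [-3.141, 0.001, 1.377]
contact_force: [0.7, -0.1, 0.1]
opening: 0.748
grasp_force: 0.0
t 1.10 pos [233.9 579.3 252.9] rot [-3.141e+00  1.000e-03  1.377e+00] F [ 0.7 -0.1  0.1] M [ 0.01 -0.    0.02]
rotvec [-0.     0.001 -0.006] shift(now) [-415.   282.9  153.1] shift(at target yaw) [-416.8  280.3  152.9]
22.0
```

```bash

echo '[[0, 0, 0, -0.0277, 0.0187, 0.01, 0.7], [0, 0, 0, -0.0277, 0.0187, 0.01, 0.7], [0, 0, 0, -0.0277, 0.0187, 0.01, 0.7], [0, 0, 0, -0.0277, 0.0187, 0.01, 0.7], [0, 0, 0, -0.0277, 0.0187, 0.01, 0.7]]' | python3 steer.py | head -2
echo '[[0, 0, 0, -0.0277, 0.0187, 0.01, 0.7], [0, 0, 0, -0.0277, 0.0187, 0.01, 0.7], [0, 0, 0, -0.0277, 0.0187, 0.01, 0.7], [0, 0, 0, -0.0277, 0.0187, 0.01, 0.7], [0, 0, 0, -0.0277, 0.0187, 0.01, 0.7]]' | python3 steer.py|head -2
echo '[[0, 0, 0, -0.0277, 0.0187, 0.01, 0.7], [0, 0, 0, -0.0277, 0.0187, 0.01, 0.7], [0, 0, 0, -0.0277, 0.0187, 0.01, 0.7], [0, 0, 0, -0.0277, 0.0187, 0.01, 0.7], [0, 0, 0, -0.0277, 0.0187, 0.01, 0.7]]' | python3 steer.py
echo '[[0, 0, 0, 0, 0, 0, 0.7], [0, 0, 0, 0, 0, 0, 0.7]]' | python3 steer.py|head -3
python3 d.py 431.5 117.5 35 1.383
python3 - <<'E'
from h import *
a=eyes.grab_frame("top")[205:275,255:345,::-1];b=eyes.grab_frame("side")[170:260,200:300,::-1]
f=lambda x:cv2.resize(x,(395,395*x.shape[0]//x.shape[1]),interpolation=cv2.INTER_CUBIC)
a,b=f(a),f(b);h=max(len(a),len(b));pad=lambda x:np.vstack([x,np.zeros((h-len(x),395,3),np.uint8)])
cv2.imwrite("pics/a1.png",cv2.convertScaleAbs(np.hstack([pad(a),pad(b)]),alpha=1.3))
E
```

```text
clock: 1.52
eef_pos: [300.2, 424.4, 202.7]
clock: 1.93
eef_pos: [366.2, 271.0, 152.9]
clock: 2.35
eef_pos: [432.3, 117.4, 102.9]
tcp_rot: [3.141, -0.0, 1.388]
contact_force: [0.4, 1.2, -0.3]
opening: 0.701
grasp_force: 0.0
clock: 2.52
eef_pos: [432.0, 117.5, 102.8]
tcp_rot: [-3.14, 0.001, 1.383]
t 2.52 pos [432.  117.5 102.8] rot [-3.140e+00  1.000e-03  1.383e+00] F [ 0.  -0.1  0.4] M [-0.01  0.05 -0.05]
rotvec [-0.001  0.001 -0.   ] shift(now) [-0.  -0.4 67.8] shift(at target yaw) [-0.  -0.5 67.8]
```

View pics/a1.png

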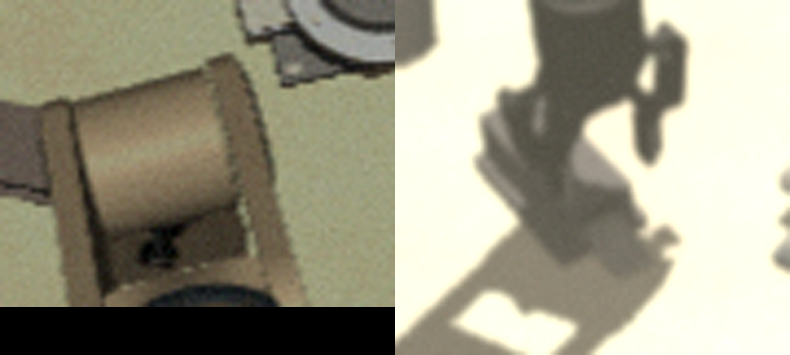

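Left: the wrist hides the dock mouth from the top camera. Right: open fingers at crop (655,150) and about (600,240) sit astride the blade in front of the mouth. Going down.

```bash

echo '[[0, 0, 0, 0, 0, 0.015, 0.7], [0, 0, 0, 0, 0, 0.015, 0.7], [0, 0, 0, 0, 0, 0.015, 0.7], [0, 0, 0, 0, 0, 0.013, 0.7], [0, 0, 0, 0, 0, 0.0098, 0.7]]' | python3 steer.py
echo '[[0, 0, 0, 0, 0, 0, 0], [0, 0, 0, 0, 0, 0, 0], [0, 0, 0, 0, 0, 0, 0], [0, 0, 0, 0, 0, 0, 0], [0, 0, 0, 0, 0, 0, 0]]' | python3 steer.py 70
echo '[[0, 0, 0, 0, 0, 0, 0], [0, 0, 0, 0, 0, 0, 0], [0, 0, 0, 0, 0, 0, 0]]' | python3 steer.py
python3 d.py 431.5 117.5 35 1.383
```

```text
clock: 3.03
eef_pos: [431.5, 120.2, 34.9]
tcp_rot: [-3.142, -0.0, 1.386]
contact_force: [-0.6, -0.1, -0.1]
opening: 0.703
grasp_force: 0.0
clock: 3.45
eef_pos: [432.4, 119.2, 36.2]
tcp_rot: [3.14, -0.001, 1.383]
contact_force: [-1.3, 1.7, 3.4]
opening: 0.332
grasp_force: 70.1
clock: 3.7
eef_pos: [432.4, 119.2, 36.1]
tcp_rot: [3.141, -0.001, 1.382]
contact_force: [-1.5, 2.4, 6.6]
opening: 0.33
grasp_force: 70.5
t 3.70 pos [432.4 119.2  36.1] rot [ 3.141e+00 -1.000e-03  1.382e+00] F [-1.5  2.4  6.6] M [0.63 0.31 0.07]
rotvec [ 0.001 -0.001 -0.001] shift(now) [-1.8 -0.6  1.1] shift(at target yaw) [-1.8 -0.6  1.1]
```

```bash

echo '[[0, 0, 0, 0, 0, -0.001, 0], [0, 0, 0, -0.004, 0, 0, 0], [0, 0, 0, -0.006, 0, 0, 0], [0, 0, 0, -0.008, 0, 0, 0], [0, 0, 0, -0.008, 0, 0, 0]]' | python3 steer.py
python3 d.py 431.5 117.5 35 1.383
echo '[[0, 0, 0, -0.008, 0, 0, 0], [0, 0, 0, -0.008, 0, 0, 0], [0, 0, 0, -0.008, 0, 0, 0], [0, 0, 0, -0.008, 0, 0, 0], [0, 0, 0, -0.008, 0, 0, 0]]' | python3 steer.py
python3 d.py 431.5 117.5 35 1.383
```

```text
clock: 4.12
eef_pos: [426.7, 92.5, 36.4]
tcp_rot: [-3.141, 0.0, 1.383]
contact_force: [-1.1, 0.8, -1.5]
opening: 0.328
grasp_force: 69.6
t 4.12 pos [426.7  92.5  36.4] rot [-3.141  0.     1.383] F [-1.1  0.8 -1.5] M [ 0.    0.   -0.02]
rotvec [-0.  0. -0.] shift(now) [25.5  0.1  1.4] shift(at target yaw) [25.5  0.1  1.4]
clock: 4.53
eef_pos: [419.4, 53.2, 36.5]
tcp_rot: [-3.142, 0.0, 1.383]
contact_force: [-0.4, 0.3, -1.8]
opening: 0.327
grasp_force: 69.6
t 4.53 pos [419.4  53.2  36.5] rot [-3.142  0.     1.383] F [-0.4  0.3 -1.8] M [ 0.    0.03 -0.  ]
rotvec [-0.  0. -0.] shift(now) [65.5 -0.1  1.5] shift(at target yaw) [65.5 -0.1  1.5]
```

```bash

echo '[[0, 0, 0, -0.01, 0, 0, 0], [0, 0, 0, -0.01, 0, 0, 0], [0, 0, 0, -0.01, 0, 0, 0], [0, 0, 0, -0.01, 0, 0, 0], [0, 0, 0, -0.01, 0, 0, 0]]' | python3 steer.py
echo '[[0, 0, 0, -0.012, 0, 0, 0], [0, 0, 0, -0.012, 0, 0, 0], [0, 0, 0, -0.012, 0, 0, 0], [0, 0, 0, -0.006, 0, 0, 0], [0, 0, 0, 0, 0, 0, 0]]' | python3 steer.py
python3 - <<'E'
from h import *
a=eyes.grab_frame("top")[205:290,255:370,::-1];b=eyes.grab_frame("side")[170:280,200:340,::-1]
f=lambda x:cv2.resize(x,(395,395*x.shape[0]//x.shape[1]),interpolation=cv2.INTER_CUBIC)
a,b=f(a),f(b);h=max(len(a),len(b));pad=lambda x:np.vstack([x,np.zeros((h-len(x),395,3),np.uint8)])
cv2.imwrite("pics/a2.png",cv2.convertScaleAbs(np.hstack([pad(a),pad(b)]),alpha=1.3))
E
```

```text
clock: 4.95
eef_pos: [410.0, 3.9, 36.5]
tcp_rot: [-3.142, 0.0, 1.383]
contact_force: [0.6, 0.7, -1.6]
opening: 0.327
grasp_force: 69.6
clock: 5.37
eef_pos: [402.0, -37.4, 36.5]
tcp_rot: [-3.141, 0.0, 1.381]
contact_force: [-0.6, 0.7, -1.8]
opening: 0.328
grasp_force: 69.6
```

View pics/a2.png

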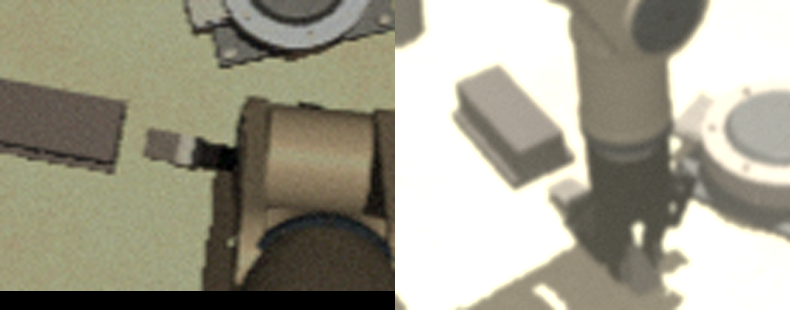

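The wedge is fully clear: its rear blade ends at about (145,145) in the left crop, some 20 mm in front of the dock mouth at (122,135). I'll lower it onto the bench.

```bash

echo '[[0, 0, 0, 0, 0, 0.004, 0], [0, 0, 0, 0, 0, 0.004, 0], [0, 0, 0, 0, 0, 0.002, 0], [0, 0, 0, 0, 0, 0, 0]]' | python3 steer.py|head -4
echo '[[0, 0, 0, 0, 0, 0.001, 0], [0, 0, 0, 0, 0, 0, 0]]' | python3 steer.py|head -4
echo '[[0, 0, 0, 0, 0, 0.001, 0], [0, 0, 0, 0, 0, 0, 0]]' | python3 steer.py|head -4
```

```text
clock: 5.8
eef_pos: [402.0, -35.9, 25.9]
tcp_rot: [-3.14, 0.0, 1.383]
contact_force: [0.2, -0.9, -1.6]
clock: 5.97
eef_pos: [402.3, -36.1, 25.3]
tcp_rot: [-3.141, 0.0, 1.383]
contact_force: [0.3, 0.5, -1.8]
clock: 6.13
eef_pos: [402.4, -36.2, 24.4]
tcp_rot: [3.141, -0.0, 1.383]
contact_force: [-0.2, 0.1, -1.8]
```

```bash

echo '[[0, 0, 0, 0, 0, 0.0006, 0], [0, 0, 0, 0, 0, 0, 0]]' | python3 steer.py|head -4
echo '[[0, 0, 0, 0, 0, 0.0006, 0], [0, 0, 0, 0, 0, 0, 0]]' | python3 steer.py|head -4
```

```text
clock: 6.3
eef_pos: [402.5, -36.3, 24.2]
tcp_rot: [3.141, -0.0, 1.383]
contact_force: [-1.3, 0.6, 7.4]
clock: 6.47
eef_pos: [402.5, -36.3, 24.2]
tcp_rot: [3.141, -0.0, 1.383]
contact_force: [-4.1, 1.0, 21.7]
```

```bash

echo '[[0, 0, 0, 0, 0, -0.0008, 0], [0, 0, 0, 0, 0, 0, 0.6], [0, 0, 0, 0, 0, 0, 0.6], [0, 0, 0, 0, 0, 0, 0.6], [0, 0, 0, 0, 0, 0, 0.6]]' | python3 steer.py
echo '[[0, 0, 0, 0, 0, -0.015, 0.6], [0, 0, 0, 0, 0, -0.015, 0.6], [0, 0, 0, 0.02, 0, 0, 0.6], [0, 0, 0, 0.02, 0, 0, 0.6], [0, 0, 0, 0.022, 0, 0, 0.6]]' | python3 steer.py
python3 - <<'E'
from h import *
a=eyes.grab_frame("top")[205:290,255:370,::-1];b=eyes.grab_frame("side")[170:280,200:340,::-1]
f=lambda x:cv2.resize(x,(395,395*x.shape[0]//x.shape[1]),interpolation=cv2.INTER_CUBIC)
a,b=f(a),f(b);h=max(len(a),len(b));pad=lambda x:np.vstack([x,np.zeros((h-len(x),395,3),np.uint8)])
cv2.imwrite("pics/a3.png",cv2.convertScaleAbs(np.hstack([pad(a),pad(b)]),alpha=1.3))
E
python3 d.py 602.5 -38.7 150 1.785
```

```text
clock: 6.88
eef_pos: [402.5, -36.3, 24.0]
tcp_rot: [3.142, -0.0, 1.383]
contact_force: [-0.1, 0.6, -0.2]
opening: 0.607
grasp_force: 0.0
clock: 7.3
eef_pos: [414.2, 25.0, 54.3]
tcp_rot: [3.141, -0.0, 1.381]
contact_force: [0.1, -0.1, 0.6]
opening: 0.6
grasp_force: 0.0
t 7.40 pos [414.8  26.4  54.2] rot [ 3.141 -0.     1.384] F [-0.3  0.7  0.5] M [-0.    0.01 -0.05]
rotvec [ 0.001 -0.    -0.401] shift(now) [-29.1 196.6 -95.6] shift(at target yaw) [-103.5  169.6  -95.8]
```

View pics/a3.png

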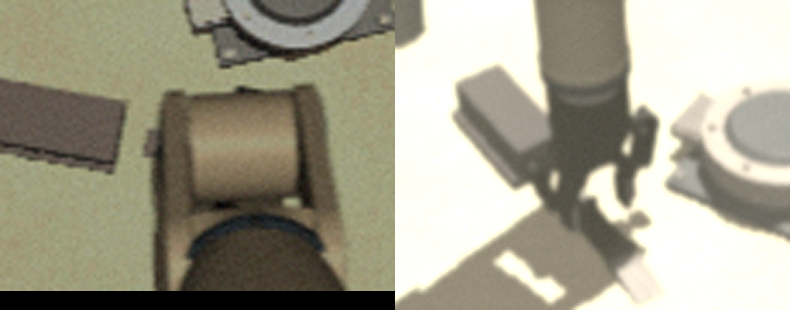

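The wedge lies on the bench with the handle under the fingers; its near blade tip is at (648,290) in the right crop.

```bash
python3 - <<'E'
from h import *
k=140/395
P=plane("side",[((648-395)*k+200,290*k+170)],1)[0]
t=np.array([np.cos(1.383),np.sin(1.383)]);e=r.sense()["eef_pos"][:2]
print(P, "centre",P[:2]+90*t,"tcp",e,"offset along",(P[:2]+90*t-e)@t)
E
echo '[[0, 0, 0, 0, 0, 0.015, 0.6], [0, 0, 0, 0, 0, 0.0145, 0.6], [0, 0, 0, 0, 0, 0, 0.6]]' | python3 steer.py
```

```text
[401.05012718 -54.54180592   1.        ] centre [417.85262513  33.87581711] tcp [414.81580368  26.36670926] offset along 7.944040590615515
clock: 7.65
eef_pos: [412.6, 24.3, 22.9]
tcp_rot: [-3.139, 0.001, 1.383]
contact_force: [-0.5, -0.2, -0.7]
opening: 0.604
grasp_force: 0.0
```

```bash

echo '[[0, 0, 0, 0.005, 0, -0.0015, 0.6], [0, 0, 0, 0, 0, 0, 0], [0, 0, 0, 0, 0, 0, 0], [0, 0, 0, 0, 0, 0, 0], [0, 0, 0, 0, 0, 0, 0]]' | python3 steer.py 90
echo '[[0, 0, 0, 0, 0, 0, 0], [0, 0, 0, 0, 0, 0, 0], [0, 0, 0, 0, 0, 0, 0]]' | python3 steer.py
python3 d.py 602.5 -38.7 150 1.785
```

```text
clock: 8.07
eef_pos: [415.5, 29.6, 27.1]
tcp_rot: [3.14, -0.001, 1.382]
contact_force: [-2.2, 0.8, 10.2]
opening: 0.255
grasp_force: 89.1
clock: 8.32
eef_pos: [415.5, 29.6, 27.1]
tcp_rot: [3.14, -0.001, 1.382]
contact_force: [-1.4, 1.4, 9.7]
opening: 0.259
grasp_force: 89.1
t 8.32 pos [415.5  29.6  27.1] rot [ 3.140e+00 -1.000e-03  1.382e+00] F [-1.4  1.4  9.7] M [ 0.07  0.31 -0.12]
rotvec [ 0.002 -0.    -0.403] shift(now) [ -32.   196.6 -122.6] shift(at target yaw) [-106.4  168.2 -122.9]
```

```bash

echo '[[0, 0, 0, 0, 0, -0.006, 0], [0, 0, 0, 0, 0, -0.015, 0], [0, 0, 0, 0, 0, -0.02, 0], [0, 0, 0, 0, 0, -0.02, 0], [0, 0, 0, 0, 0, -0.014, 0]]' | python3 steer.py
echo '[[0, 0, -0.4, 0, 0, 0, 0], [0, 0, -0.4, 0, 0, 0, 0], [0, 0, -0.4, 0, 0, 0, 0], [0, 0, -0.412, 0, 0, 0, 0], [0, 0, 0, 0, 0, 0, 0]]' | python3 steer.py
python3 d.py 564.3 137.2 90 1.785
```

```text
clock: 8.73
eef_pos: [415.2, 29.4, 103.0]
tcp_rot: [3.14, -0.0, 1.383]
contact_force: [0.1, -0.0, -1.2]
opening: 0.252
grasp_force: 88.5
clock: 9.15
eef_pos: [414.9, 29.5, 101.7]
tcp_rot: [3.141, 0.0, 1.79]
contact_force: [-0.0, 1.4, -1.9]
opening: 0.259
grasp_force: 88.5
t 9.15 pos [414.9  29.5 101.7] rot [3.141 0.    1.79 ] F [-0.   1.4 -1.9] M [0.02 0.07 0.02]
rotvec [0.001 0.    0.005] shift(now) [ 72.6 169.3  11.8] shift(at target yaw) [ 73.5 168.9  11.7]
```

```bash

echo '[[0, 0, 0, 0.025, 0, 0, 0], [0, 0, 0, 0.025, 0, 0, 0], [0, 0, 0, 0.024, 0.015, 0, 0], [0, 0, 0, 0, 0.03, 0, 0], [0, 0, 0, 0, 0.03, 0, 0]]' | python3 steer.py|head -3
echo '[[0, 0, 0, 0, 0.03, 0, 0], [0, 0, 0, 0, 0.03, 0, 0], [0, 0, 0, 0, 0.02, 0, 0], [0, 0, 0, 0, 0.014, 0, 0], [0, 0, 0, 0, 0, 0, 0]]' | python3 steer.py
python3 - <<'E'
from h import *
a=eyes.grab_frame("top")[150:250,265:400,::-1];b=eyes.grab_frame("side")[160:260,270:400,::-1]
f=lambda x:cv2.resize(x,(395,395*x.shape[0]//x.shape[1]),interpolation=cv2.INTER_CUBIC)
a,b=f(a),f(b);h=max(len(a),len(b));pad=lambda x:np.vstack([x,np.zeros((h-len(x),395,3),np.uint8)])
cv2.imwrite("pics/a4.png",cv2.convertScaleAbs(np.hstack([pad(a),pad(b)]),alpha=1.3))
E
python3 d.py 564.3 137.2 78 1.785
```

```text
clock: 9.57
eef_pos: [472.2, 119.1, 101.5]
tcp_rot: [-3.141, -0.0, 1.784]
clock: 9.98
eef_pos: [567.2, 138.5, 101.6]
tcp_rot: [3.139, -0.0, 1.782]
contact_force: [0.0, -0.5, -1.1]
opening: 0.259
grasp_force: 88.5
t 10.08 pos [563.7 137.7 100.9] rot [-3.141  0.     1.783] F [-0.9 -0.4 -2. ] M [ 0.04  0.03 -0.02]
rotvec [-0.001  0.    -0.002] shift(now) [-0.6  0.5 22.9] shift(at target yaw) [-0.6  0.5 22.9]
```

View pics/a4.png

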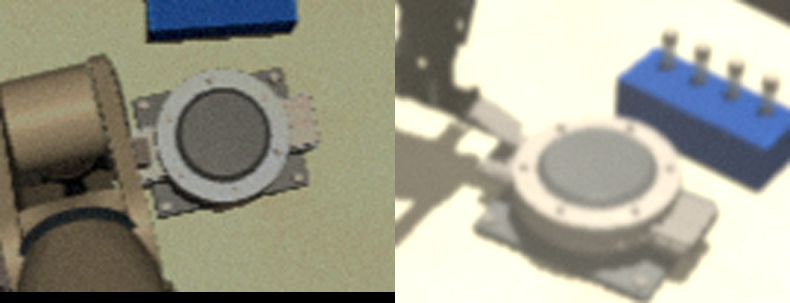

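Left crop: blade tip at (151,150) above the left land, just short of the flange's edge at (158,140); aligned with the land. Right crop: blade at (500,120) over the left land.

```bash
python3 - <<'E'
from h import *
k=135/395
P=plane("top",[(151*k+265,152*k+150)],75)[0]
yb=np.array([-.212,.977]);c=np.array([602.5,-38.7]);e=r.sense()["eef_pos"][:2]
for q in (P[:2],e): print(q,"along",(q-c)@yb,"lateral",(q-c)@[.977,.212])
E
echo '[[0, 0, 0, 0, 0, 0.012, 0], [0, 0, 0, 0, 0, 0.008, 0], [0, 0, 0, 0, 0, 0, 0]]' | python3 steer.py|head -4
echo '[[0, 0, 0, 0, 0, 0.0015, 0], [0, 0, 0, 0, 0, 0, 0]]' | python3 steer.py|head -4
echo '[[0, 0, 0, 0, 0, 0.001, 0], [0, 0, 0, 0, 0, 0, 0]]' | python3 steer.py|head -4
echo '[[0, 0, 0, 0, 0, 0.0007, 0], [0, 0, 0, 0, 0, 0, 0]]' | python3 steer.py|head -4
```

```text
[580.20066807  45.18787667] along 86.68591387322472 lateral -4.0022174428084405
[563.68661198 137.67572721] along 180.5475237429746 lateral -0.5290259222359879
clock: 10.33
eef_pos: [561.9, 137.3, 78.9]
tcp_rot: [-3.138, 0.0, 1.785]
contact_force: [-0.9, 0.2, -1.9]
clock: 10.5
eef_pos: [563.7, 137.8, 79.2]
tcp_rot: [-3.141, -0.0, 1.786]
contact_force: [0.4, 0.4, -2.4]
clock: 10.67
eef_pos: [564.3, 137.9, 78.7]
tcp_rot: [3.141, 0.0, 1.786]
contact_force: [-0.9, -0.9, -1.7]
clock: 10.83
eef_pos: [564.3, 137.9, 78.0]
tcp_rot: [3.141, 0.0, 1.786]
contact_force: [-0.2, -0.8, -0.7]
```

```bash

for i in 1; do :; done
echo '[[0, 0, 0, 0, 0, 0.0005, 0], [0, 0, 0, 0, 0, 0, 0]]' | python3 steer.py|sed -n 2,4p
echo '[[0, 0, 0, 0, 0, 0.0005, 0], [0, 0, 0, 0, 0, 0, 0]]' | python3 steer.py|sed -n 2,4p
echo '[[0, 0, 0, 0, 0, 0.0004, 0], [0, 0, 0, 0, 0, 0, 0]]' | python3 steer.py|sed -n 2,4p;python3 d.py 564.3 137.2 78 1.785|head -1
echo '[[0, 0, 0, 0, 0, 0.0004, 0], [0, 0, 0, 0, 0, 0, 0]]' | python3 steer.py|sed -n 2,4p;python3 d.py 564.3 137.2 78 1.785|head -1
```

```text
eef_pos: [564.3, 137.9, 77.4]
tcp_rot: [3.142, 0.0, 1.786]
contact_force: [-0.1, -1.2, -1.6]
eef_pos: [564.2, 137.9, 76.8]
tcp_rot: [-3.142, 0.0, 1.786]
contact_force: [0.3, -0.4, -2.0]
eef_pos: [564.2, 137.9, 76.4]
tcp_rot: [-3.142, 0.0, 1.786]
contact_force: [0.5, -0.1, -1.1]
t 11.33 pos [564.2 137.9  76.4] rot [-3.142  0.     1.786] F [ 0.5 -0.1 -1.1] M [ 0.01 -0.04  0.02]
eef_pos: [564.2, 137.9, 76.0]
tcp_rot: [-3.142, 0.0, 1.786]
contact_force: [-0.0, -0.5, -1.9]
t 11.50 pos [564.2 137.9  76. ] rot [-3.142  0.     1.786] F [-0.  -0.5 -1.9] M [-0.02  0.04  0.  ]
```

```bash

echo '[[0, 0, 0, 0, 0, 0.0004, 0], [0, 0, 0, 0, 0, 0, 0]]' | python3 steer.py|sed -n 2,4p
echo '[[0, 0, 0, 0, 0, 0.0004, 0], [0, 0, 0, 0, 0, 0, 0]]' | python3 steer.py|sed -n 2,4p;python3 d.py 564.3 137.2 78 1.785|head -1
echo '[[0, 0, 0, 0, 0, 0.0004, 0], [0, 0, 0, 0, 0, 0, 0]]' | python3 steer.py|sed -n 2,4p;python3 d.py 564.3 137.2 78 1.785|head -1
```

```text
eef_pos: [564.2, 137.9, 75.6]
tcp_rot: [-3.142, 0.0, 1.786]
contact_force: [-0.2, 0.1, -2.2]
eef_pos: [564.2, 137.9, 75.2]
tcp_rot: [-3.142, 0.0, 1.786]
contact_force: [0.0, 0.3, -1.4]
t 11.83 pos [564.2 137.9  75.2] rot [-3.142  0.     1.786] F [ 0.   0.3 -1.4] M [ 0.03  0.   -0.01]
eef_pos: [564.2, 137.9, 74.8]
tcp_rot: [-3.142, -0.0, 1.786]
contact_force: [-0.1, -0.5, -2.2]
t 12.00 pos [564.2 137.9  74.8] rot [-3.142 -0.     1.786] F [-0.1 -0.5 -2.2] M [-0.02 -0.03 -0.03]
```

```bash

echo '[[0, 0, 0, 0, 0, 0.0004, 0], [0, 0, 0, 0, 0, 0, 0]]' | python3 steer.py|sed -n 2,4p
echo '[[0, 0, 0, 0, 0, 0.0004, 0], [0, 0, 0, 0, 0, 0, 0]]' | python3 steer.py|sed -n 2,4p;python3 d.py 564.3 137.2 78 1.785|head -1
```

```text
eef_pos: [564.2, 137.9, 74.4]
tcp_rot: [-3.141, 0.0, 1.786]
contact_force: [0.3, 1.0, -2.3]
eef_pos: [564.3, 137.9, 74.1]
tcp_rot: [3.142, -0.0, 1.786]
contact_force: [0.4, -0.5, -0.6]
t 12.33 pos [564.3 137.9  74.1] rot [ 3.142 -0.     1.786] F [ 0.4 -0.5 -0.6] M [-0.02  0.03 -0.05]
```

```bash

echo '[[0, 0, 0, 0, 0, 0.0004, 0], [0, 0, 0, 0, 0, 0, 0]]' | python3 steer.py|sed -n 2,4p;python3 d.py 564.3 137.2 78 1.785|head -1
echo '[[0, 0, 0, 0, 0, 0.0004, 0], [0, 0, 0, 0, 0, 0, 0]]' | python3 steer.py|sed -n 2,4p;python3 d.py 564.3 137.2 78 1.785|head -1
```

```text
eef_pos: [564.3, 138.0, 73.8]
tcp_rot: [3.141, -0.0, 1.786]
contact_force: [-1.1, 0.1, 0.9]
t 12.50 pos [564.3 138.   73.8] rot [ 3.141 -0.     1.786] F [-1.1  0.1  0.9] M [-0.07  0.14 -0.02]
eef_pos: [564.3, 138.0, 73.5]
tcp_rot: [3.141, -0.0, 1.786]
contact_force: [-1.8, 1.9, 4.0]
t 12.67 pos [564.3 138.   73.5] rot [ 3.141 -0.     1.786] F [-1.8  1.9  4. ] M [-0.13  0.24 -0.06]
```

```bash
cat > f.py <<'E'
import numpy as np
from rig import r, eyes
s=r.sense();c=np.array([602.5,-38.7]);d=s["eef_pos"][:2]-c;F=s["contact_force"]
yb=np.array([-.212,.977]);xb=np.array([.977,.212])
print("t %.2f along %.1f lat %.1f z %.2f | Fy %.1f Fx %.1f Fz %.1f rot"%(s["clock"],d@yb,d@xb,s["eef_pos"][2],F[:2]@yb,F[:2]@xb,F[2]),s["tcp_rot"].round(3),"M",s["wrist_torque"].round(2))
E
echo '[[0, 0, 0, 0, 0, -0.0004, 0], [0, 0, 0, -0.003, 0, 0, 0], [0, 0, 0, -0.003, 0, 0, 0], [0, 0, 0, -0.003, 0, 0, 0], [0, 0, 0, 0, 0, 0, 0]]' | python3 steer.py>/dev/null;python3 f.py
echo '[[0, 0, 0, -0.002, 0, 0, 0], [0, 0, 0, -0.002, 0, 0, 0], [0, 0, 0, 0, 0, 0, 0]]' | python3 steer.py>/dev/null;python3 f.py
```

```text
t 13.08 along 170.9 lat 0.3 z 73.78 | Fy -2.0 Fx -0.0 Fz 1.2 rot [3.141 0.    1.786] M [-0.34 -0.12  0.09]
t 13.33 along 167.3 lat 0.2 z 73.78 | Fy -0.0 Fx -0.0 Fz 2.3 rot [3.141 0.    1.786] M [-0.27 -0.13  0.02]
```

The rows are not in the units I measure in: shifts go in m and turns go in units of 0.25 rad. I convert before sending: -2 mm is -0.002.

```bash

echo '[[0, 0, 0, -0.002, 0, 0, 0], [0, 0, 0, 0, 0, 0, 0]]' | python3 steer.py>/dev/null;python3 f.py
echo '[[0, 0, 0, -0.0015, 0, 0, 0], [0, 0, 0, 0, 0, 0, 0]]' | python3 steer.py>/dev/null;python3 f.py
echo '[[0, 0, 0, -0.0015, 0, 0, 0], [0, 0, 0, 0, 0, 0, 0]]' | python3 steer.py>/dev/null;python3 f.py
echo '[[0, 0, 0, -0.0015, 0, 0, 0], [0, 0, 0, 0, 0, 0, 0]]' | python3 steer.py>/dev/null;python3 f.py
```

```text
t 13.50 along 165.4 lat 0.2 z 73.78 | Fy 0.8 Fx -0.0 Fz 3.2 rot [3.141 0.    1.786] M [-0.13 -0.1   0.05]
t 13.67 along 164.0 lat 0.2 z 73.77 | Fy 1.3 Fx 0.9 Fz 3.6 rot [ 3.141 -0.     1.786] M [ 0.04 -0.05  0.01]
t 13.83 along 162.6 lat 0.2 z 73.76 | Fy 2.0 Fx -0.4 Fz 3.6 rot [ 3.141 -0.     1.786] M [ 0.07 -0.03  0.01]
t 14.00 along 161.0 lat 0.2 z 73.76 | Fy 2.9 Fx 0.2 Fz 4.5 rot [3.141 0.    1.786] M [ 0.1  -0.06  0.  ]
```

```bash

echo '[[0, 0, 0, -0.001, 0, 0, 0], [0, 0, 0, 0, 0, 0, 0]]' | python3 steer.py>/dev/null;python3 f.py
echo '[[0, 0, 0, -0.001, 0, 0, 0], [0, 0, 0, 0, 0, 0, 0]]' | python3 steer.py>/dev/null;python3 f.py
echo '[[0, 0, 0, -0.001, 0, 0, 0], [0, 0, 0, 0, 0, 0, 0]]' | python3 steer.py>/dev/null;python3 f.py
echo '[[0, 0, 0, -0.001, 0, 0, 0], [0, 0, 0, 0, 0, 0, 0]]' | python3 steer.py>/dev/null;python3 f.py
```

```text
t 14.17 along 160.1 lat 0.1 z 73.75 | Fy 2.5 Fx -0.4 Fz 4.6 rot [ 3.141 -0.     1.786] M [0.19 0.02 0.04]
t 14.33 along 159.0 lat 0.1 z 73.73 | Fy 2.4 Fx 0.7 Fz 4.8 rot [ 3.141 -0.     1.786] M [ 0.19  0.01 -0.01]
t 14.50 along 158.2 lat 0.2 z 73.77 | Fy 3.1 Fx -0.3 Fz 6.0 rot [ 3.141 -0.     1.786] M [0.29 0.11 0.01]
t 14.67 along 157.5 lat 0.2 z 73.83 | Fy 5.4 Fx -0.2 Fz 5.9 rot [ 3.141e+00 -1.000e-03  1.785e+00] M [0.72 0.21 0.02]
```

```bash

echo '[[0, 0, 0, -0.001, 0, 0, 0], [0, 0, 0, 0, 0, 0, 0]]' | python3 steer.py>/dev/null;python3 f.py
echo '[[0, 0, 0, -0.001, 0, 0, 0], [0, 0, 0, 0, 0, 0, 0]]' | python3 steer.py>/dev/null;python3 f.py
echo '[[0, 0, 0, -0.001, 0, 0, 0], [0, 0, 0, 0, 0, 0, 0]]' | python3 steer.py>/dev/null;python3 f.py
echo '[[0, 0, 0, -0.001, 0, 0, 0], [0, 0, 0, 0, 0, 0, 0]]' | python3 steer.py>/dev/null;python3 f.py
```

```text
t 14.83 along 156.9 lat 0.2 z 73.88 | Fy 7.8 Fx 0.5 Fz 6.3 rot [ 3.141e+00 -1.000e-03  1.785e+00] M [ 1.12  0.25 -0.02]
t 15.00 along 156.3 lat 0.3 z 73.98 | Fy 10.6 Fx -0.6 Fz 6.8 rot [ 3.141e+00 -2.000e-03  1.785e+00] M [1.56 0.4  0.01]
t 15.17 along 155.4 lat 0.3 z 73.99 | Fy 11.4 Fx -0.4 Fz 7.2 rot [ 3.141e+00 -2.000e-03  1.785e+00] M [ 1.69  0.46 -0.03]
t 15.33 along 154.5 lat 0.3 z 73.99 | Fy 11.9 Fx 0.0 Fz 6.1 rot [ 3.141e+00 -2.000e-03  1.785e+00] M [ 1.77  0.44 -0.06]
```

```bash

echo '[[0, 0, 0, -0.001, 0, 0, 0], [0, 0, 0, -0.001, 0, 0, 0], [0, 0, 0, -0.001, 0, 0, 0], [0, 0, 0, 0, 0, 0, 0]]' | python3 steer.py>/dev/null;python3 f.py
echo '[[0, 0, 0, -0.001, 0, 0, 0], [0, 0, 0, -0.001, 0, 0, 0], [0, 0, 0, -0.001, 0, 0, 0], [0, 0, 0, 0, 0, 0, 0]]' | python3 steer.py>/dev/null;python3 f.py
```

```text
t 15.67 along 151.5 lat 0.4 z 73.99 | Fy 11.5 Fx 0.3 Fz 7.1 rot [ 3.141e+00 -2.000e-03  1.785e+00] M [ 1.8   0.39 -0.02]
t 16.00 along 148.5 lat 0.4 z 74.03 | Fy 11.8 Fx -0.6 Fz 7.0 rot [ 3.141e+00 -2.000e-03  1.785e+00] M [ 1.81  0.43 -0.03]
```

```bash

echo '[[0, 0, 0, -0.001, 0, 0, 0], [0, 0, 0, -0.001, 0, 0, 0], [0, 0, 0, 0, 0, 0, 0]]' | python3 steer.py>/dev/null;python3 f.py
echo '[[0, 0, 0, 0.005, 0, 0, 0], [0, 0, 0, 0.01, 0, 0, 0], [0, 0, 0, 0.012, 0, 0, 0], [0, 0, 0, 0.012, 0, 0, 0], [0, 0, 0, 0.005, 0, 0, 0]]' | python3 steer.py>/dev/null;python3 f.py
echo '[[0, 0, 0, 0.002, 0, -0.005, 0], [0, 0, 0, 0, 0, -0.015, 0], [0, 0, 0, 0, 0, -0.02, 0], [0, 0, 0, 0, 0, -0.016, 0], [0, 0, 0, 0, 0, 0, 0]]' | python3 steer.py>/dev/null;python3 f.py
```

```text
t 16.25 along 146.5 lat 0.4 z 74.03 | Fy 12.0 Fx 0.3 Fz 8.7 rot [ 3.141e+00 -2.000e-03  1.785e+00] M [1.82 0.43 0.06]
t 16.67 along 190.9 lat -0.3 z 73.45 | Fy -1.9 Fx 0.7 Fz 1.5 rot [-3.141 -0.     1.787] M [-0.56 -0.1  -0.03]
t 17.08 along 191.6 lat 1.5 z 132.38 | Fy 0.5 Fx 0.3 Fz -0.9 rot [ 3.138 -0.     1.786] M [-0.   -0.05 -0.03]
```

```bash

echo '[[0, 0, 0, -0.031, 0, 0, 0], [0, 0, 0, -0.031, 0, 0, 0], [0, 0, 0, -0.031, 0, 0, 0], [0, 0, 0, -0.031, 0, 0, 0], [0, 0, 0, -0.031, 0, 0, 0]]' | python3 steer.py>/dev/null;python3 f.py
echo '[[0, 0, 0, -0.031, 0, 0, 0], [0, 0, 0, -0.031, 0, 0, 0], [0, 0, 0, -0.031, 0, 0, 0], [0, 0, 0, -0.031, 0, 0, 0], [0, 0, 0, -0.031, 0, 0, 0]]' | python3 steer.py>/dev/null;python3 f.py
echo '[[0, 0, 0, -0.032, 0, 0, 0], [0, 0, 0, -0.033, 0, 0, 0], [0, 0, 0, 0, 0, 0, 0]]' | python3 steer.py>/dev/null;python3 f.py
```

```text
t 17.50 along 35.2 lat -0.6 z 128.51 | Fy 0.1 Fx 0.3 Fz -1.8 rot [-3.140e+00 -1.000e-03  1.786e+00] M [ 0.02 -0.02  0.03]
t 17.92 along -119.8 lat -0.4 z 128.29 | Fy -0.3 Fx 0.4 Fz -2.4 rot [-3.140e+00 -1.000e-03  1.786e+00] M [-0.06 -0.03  0.05]
t 18.17 along -189.0 lat 0.0 z 128.56 | Fy 1.2 Fx -0.4 Fz -1.0 rot [3.141e+00 2.000e-03 1.783e+00] M [ 0.   -0.01  0.06]
```

```bash

echo '[[0, 0, 0, 0.004, 0, 0, 0], [0, 0, 0, 0, 0, 0.015, 0], [0, 0, 0, 0, 0, 0.018, 0], [0, 0, 0, 0, 0, 0.015, 0], [0, 0, 0, 0, 0, 0, 0]]' | python3 steer.py>/dev/null;python3 f.py
python3 - <<'E'
from h import *
a=eyes.grab_frame("top")[150:250,305:440,::-1];b=eyes.grab_frame("side")[160:270,290:430,::-1]
f=lambda x:cv2.resize(x,(395,395*x.shape[0]//x.shape[1]),interpolation=cv2.INTER_CUBIC)
a,b=f(a),f(b);h=max(len(a),len(b));pad=lambda x:np.vstack([x,np.zeros((h-len(x),395,3),np.uint8)])
cv2.imwrite("pics/a5.png",cv2.convertScaleAbs(np.hstack([pad(a),pad(b)]),alpha=1.3))
E
python3 f.py
```

```text
t 18.58 along -176.7 lat -1.7 z 77.68 | Fy 0.4 Fx -1.2 Fz -2.1 rot [-3.136 -0.004  1.787] M [ 0.    0.02 -0.01]
t 18.68 along -178.2 lat 0.0 z 80.82 | Fy 0.5 Fx 0.0 Fz -1.3 rot [-3.140e+00 -2.000e-03  1.787e+00] M [-0.01 -0.05 -0.04]
```

View pics/a5.png

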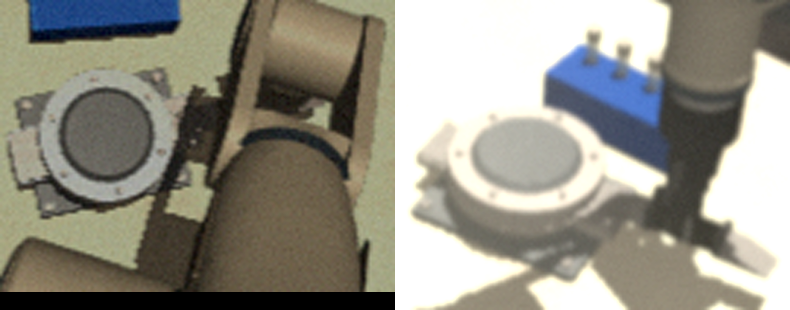

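The wedge stands over the right land (left crop about (190,110)), rim gap just ahead, and its rear blade at (750,250) in the right crop is clear of everything. Feeling for the land.

```bash

echo '[[0, 0, 0, 0, 0, 0.002, 0], [0, 0, 0, 0, 0, 0.001, 0], [0, 0, 0, 0, 0, 0, 0], [0, 0, 0, 0, 0, 0, 0]]' | python3 steer.py>/dev/null;python3 f.py
echo '[[0, 0, 0, 0, 0, 0.0005, 0], [0, 0, 0, 0, 0, 0, 0]]' | python3 steer.py>/dev/null;python3 f.py
echo '[[0, 0, 0, 0, 0, 0.0005, 0], [0, 0, 0, 0, 0, 0, 0]]' | python3 steer.py>/dev/null;python3 f.py
echo '[[0, 0, 0, 0, 0, 0.0004, 0], [0, 0, 0, 0, 0, 0, 0]]' | python3 steer.py>/dev/null;python3 f.py
```

```text
t 19.02 along -179.8 lat 0.8 z 79.33 | Fy -0.8 Fx -0.9 Fz -2.0 rot [3.141 0.    1.786] M [ 0.    0.02 -0.03]
t 19.18 along -179.9 lat 0.6 z 78.47 | Fy -0.7 Fx -0.0 Fz -1.7 rot [3.141 0.    1.786] M [ 0.06  0.02 -0.04]
t 19.35 along -179.8 lat 0.5 z 77.69 | Fy 0.6 Fx 0.2 Fz -1.0 rot [3.142 0.    1.786] M [-0.05  0.03  0.  ]
t 19.52 along -179.8 lat 0.5 z 77.21 | Fy -0.4 Fx 0.2 Fz -1.7 rot [-3.141 -0.     1.786] M [0.01 0.   0.  ]
```

```bash

echo '[[0, 0, 0, 0, 0, 0.0004, 0], [0, 0, 0, 0, 0, 0, 0]]' | python3 steer.py>/dev/null;python3 f.py
echo '[[0, 0, 0, 0, 0, 0.0004, 0], [0, 0, 0, 0, 0, 0, 0]]' | python3 steer.py>/dev/null;python3 f.py
```

```text
t 19.68 along -179.7 lat 0.5 z 76.80 | Fy -1.4 Fx 0.2 Fz -3.0 rot [-3.142 -0.     1.786] M [ 0.04 -0.   -0.04]
t 19.85 along -179.8 lat 0.5 z 76.41 | Fy 1.3 Fx 0.1 Fz -1.4 rot [-3.142 -0.     1.786] M [ 0.04  0.01 -0.01]
```

```bash

echo '[[0, 0, 0, 0, 0, 0.0004, 0], [0, 0, 0, 0, 0, 0, 0]]' | python3 steer.py>/dev/null;python3 f.py
echo '[[0, 0, 0, 0, 0, 0.0004, 0], [0, 0, 0, 0, 0, 0, 0]]' | python3 steer.py>/dev/null;python3 f.py
```

```text
t 20.02 along -179.8 lat 0.5 z 76.08 | Fy 0.9 Fx -0.3 Fz -1.9 rot [3.142 0.    1.786] M [ 0.01  0.   -0.05]
t 20.18 along -179.8 lat 0.6 z 75.82 | Fy -0.0 Fx 0.6 Fz 0.4 rot [3.141 0.    1.786] M [0.12 0.11 0.01]
```

```bash

echo '[[0, 0, 0, 0, 0, 0.0004, 0], [0, 0, 0, 0, 0, 0, 0]]' | python3 steer.py>/dev/null;python3 f.py
```

```text
t 20.35 along -179.9 lat 0.6 z 75.57 | Fy -0.8 Fx -2.0 Fz 2.5 rot [3.141 0.    1.786] M [0.22 0.21 0.04]
```

```bash

echo '[[0, 0, 0, 0, 0, -0.0003, 0], [0, 0, 0, 0.003, 0, 0, 0], [0, 0, 0, 0.003, 0, 0, 0], [0, 0, 0, 0.003, 0, 0, 0], [0, 0, 0, 0, 0, 0, 0]]' | python3 steer.py>/dev/null;python3 f.py
echo '[[0, 0, 0, 0.002, 0, 0, 0], [0, 0, 0, 0, 0, 0, 0]]' | python3 steer.py>/dev/null;python3 f.py
echo '[[0, 0, 0, 0.001, 0, 0, 0], [0, 0, 0, 0, 0, 0, 0]]' | python3 steer.py>/dev/null;python3 f.py
echo '[[0, 0, 0, 0.001, 0, 0, 0], [0, 0, 0, 0, 0, 0, 0]]' | python3 steer.py>/dev/null;python3 f.py
```

```text
t 20.77 along -170.1 lat 0.7 z 75.74 | Fy 1.8 Fx 0.8 Fz 0.7 rot [ 3.141 -0.     1.786] M [ 0.37 -0.09 -0.03]
t 20.93 along -168.5 lat 0.7 z 75.73 | Fy 0.4 Fx 0.3 Fz 2.3 rot [3.141 0.    1.786] M [ 0.19 -0.02 -0.11]
t 21.10 along -167.8 lat 0.7 z 75.72 | Fy -1.3 Fx 1.2 Fz 2.4 rot [3.141 0.    1.786] M [ 0.08 -0.09 -0.04]
t 21.27 along -166.9 lat 0.7 z 75.74 | Fy -1.3 Fx -0.4 Fz 2.4 rot [3.141 0.    1.786] M [-0.05 -0.06 -0.09]
```

```bash

echo '[[0, 0, 0, 0.001, 0, 0, 0], [0, 0, 0, 0, 0, 0, 0]]' | python3 steer.py>/dev/null;python3 f.py
echo '[[0, 0, 0, 0.001, 0, 0, 0], [0, 0, 0, 0, 0, 0, 0]]' | python3 steer.py>/dev/null;python3 f.py
echo '[[0, 0, 0, 0.001, 0, 0, 0], [0, 0, 0, 0, 0, 0, 0]]' | python3 steer.py>/dev/null;python3 f.py
echo '[[0, 0, 0, 0.001, 0, 0, 0], [0, 0, 0, 0, 0, 0, 0]]' | python3 steer.py>/dev/null;python3 f.py
```

```text
t 21.43 along -165.8 lat 0.6 z 75.70 | Fy -1.7 Fx -0.9 Fz 4.0 rot [3.141 0.    1.786] M [-0.06 -0.1   0.02]
t 21.60 along -164.8 lat 0.6 z 75.69 | Fy -3.1 Fx -0.4 Fz 3.7 rot [3.141 0.    1.786] M [-0.05 -0.07  0.  ]
t 21.77 along -163.7 lat 0.6 z 75.66 | Fy -2.8 Fx 1.1 Fz 3.5 rot [3.141 0.    1.786] M [-0.12 -0.08 -0.04]
t 21.93 along -162.7 lat 0.6 z 75.64 | Fy -2.1 Fx -0.2 Fz 3.5 rot [3.141 0.    1.786] M [-0.14 -0.06 -0.01]
```

```bash

echo '[[0, 0, 0, 0.001, 0, 0, 0], [0, 0, 0, 0, 0, 0, 0]]' | python3 steer.py>/dev/null;python3 f.py
echo '[[0, 0, 0, 0.001, 0, 0, 0], [0, 0, 0, 0, 0, 0, 0]]' | python3 steer.py>/dev/null;python3 f.py
echo '[[0, 0, 0, 0.001, 0, 0, 0], [0, 0, 0, 0, 0, 0, 0]]' | python3 steer.py>/dev/null;python3 f.py
echo '[[0, 0, 0, 0.001, 0, 0, 0], [0, 0, 0, 0, 0, 0, 0]]' | python3 steer.py>/dev/null;python3 f.py
```

```text
t 22.10 along -161.7 lat 0.6 z 75.67 | Fy -1.7 Fx -0.3 Fz 3.9 rot [3.141 0.    1.786] M [-0.13 -0.06 -0.02]
t 22.27 along -160.7 lat 0.6 z 75.68 | Fy -2.7 Fx 0.0 Fz 4.8 rot [3.141 0.    1.786] M [-0.19 -0.08 -0.03]
t 22.43 along -159.7 lat 0.6 z 75.67 | Fy -3.3 Fx -0.5 Fz 4.8 rot [3.141 0.    1.786] M [-0.18 -0.11  0.01]
t 22.60 along -158.7 lat 0.6 z 75.69 | Fy -3.0 Fx 0.3 Fz 3.8 rot [3.141 0.    1.786] M [-0.17 -0.11 -0.05]
```

```bash

echo '[[0, 0, 0, 0.001, 0, 0, 0], [0, 0, 0, 0, 0, 0, 0]]' | python3 steer.py>/dev/null;python3 f.py
echo '[[0, 0, 0, 0.001, 0, 0, 0], [0, 0, 0, 0, 0, 0, 0]]' | python3 steer.py>/dev/null;python3 f.py
```

```text
t 22.77 along -157.8 lat 0.6 z 75.68 | Fy -3.0 Fx 0.3 Fz 5.5 rot [3.141 0.    1.786] M [-0.29 -0.08  0.  ]
t 22.93 along -157.1 lat 0.7 z 75.80 | Fy -4.9 Fx -0.5 Fz 5.7 rot [3.141e+00 1.000e-03 1.786e+00] M [-0.57 -0.15  0.02]
```

```bash

echo '[[0, 0, 0, 0.001, 0, 0, 0], [0, 0, 0, 0, 0, 0, 0]]' | python3 steer.py>/dev/null;python3 f.py
echo '[[0, 0, 0, 0.001, 0, 0, 0], [0, 0, 0, 0, 0, 0, 0]]' | python3 steer.py>/dev/null;python3 f.py
echo '[[0, 0, 0, 0.001, 0, 0, 0], [0, 0, 0, 0, 0, 0, 0]]' | python3 steer.py>/dev/null;python3 f.py
echo '[[0, 0, 0, 0.001, 0, 0, 0], [0, 0, 0, 0, 0, 0, 0]]' | python3 steer.py>/dev/null;python3 f.py
echo '[[0, 0, 0, 0.001, 0, 0, 0], [0, 0, 0, 0, 0, 0, 0]]' | python3 steer.py>/dev/null;python3 f.py
```

```text
t 23.10 along -156.6 lat 0.8 z 75.90 | Fy -6.4 Fx -0.7 Fz 5.3 rot [3.141e+00 2.000e-03 1.786e+00] M [-0.98 -0.15  0.02]
t 23.27 along -156.1 lat 0.8 z 75.92 | Fy -8.4 Fx 0.5 Fz 4.1 rot [3.141e+00 2.000e-03 1.786e+00] M [-1.29 -0.2   0.06]
t 23.43 along -155.3 lat 0.9 z 75.99 | Fy -9.9 Fx -0.4 Fz 4.5 rot [3.140e+00 3.000e-03 1.786e+00] M [-1.5  -0.19 -0.  ]
t 23.60 along -154.4 lat 0.9 z 75.99 | Fy -8.8 Fx -0.2 Fz 4.7 rot [3.140e+00 3.000e-03 1.786e+00] M [-1.52 -0.25  0.  ]
t 23.77 along -153.4 lat 0.9 z 75.97 | Fy -10.4 Fx -0.1 Fz 4.8 rot [3.140e+00 3.000e-03 1.786e+00] M [-1.5  -0.29  0.07]
```

```bash

echo '[[0, 0, 0, 0.0012, 0, 0, 0], [0, 0, 0, 0.0012, 0, 0, 0], [0, 0, 0, 0.0012, 0, 0, 0], [0, 0, 0, 0.0012, 0, 0, 0], [0, 0, 0, 0.0012, 0, 0, 0]]' | python3 steer.py>/dev/null;python3 f.py
echo '[[0, 0, 0, 0.0012, 0, 0, 0], [0, 0, 0, 0.0012, 0, 0, 0], [0, 0, 0, 0.0012, 0, 0, 0], [0, 0, 0, 0.0012, 0, 0, 0], [0, 0, 0, 0.0012, 0, 0, 0]]' | python3 steer.py>/dev/null;python3 f.py
```

```text
t 24.18 along -147.6 lat 1.0 z 76.04 | Fy -11.8 Fx -0.5 Fz 3.6 rot [3.140e+00 3.000e-03 1.786e+00] M [-1.72 -0.27 -0.01]
t 24.60 along -141.6 lat 1.0 z 76.01 | Fy -10.6 Fx -0.6 Fz 3.7 rot [3.140e+00 3.000e-03 1.786e+00] M [-1.68 -0.31  0.02]
```

```bash

echo '[[0, 0, 0, 0.0014, 0, 0, 0], [0, 0, 0, 0.0014, 0, 0, 0], [0, 0, 0, 0.0014, 0, 0, 0], [0, 0, 0, 0.0013, 0, 0, 0], [0, 0, 0, 0, 0, 0, 0]]' | python3 steer.py>/dev/null;python3 f.py
echo '[[0, 0, 0, -0.005, 0, 0, 0], [0, 0, 0, -0.012, 0, 0, 0], [0, 0, 0, -0.014, 0, 0, 0], [0, 0, 0, -0.014, 0, 0, 0], [0, 0, 0, -0.008, 0, 0, 0]]' | python3 steer.py>/dev/null;python3 f.py
echo '[[0, 0, 0, -0.002, 0, -0.005, 0], [0, 0, 0, 0, 0, -0.015, 0], [0, 0, 0, 0, 0, -0.02, 0], [0, 0, 0, 0, 0, -0.014, 0], [0, 0, 0, 0, 0, 0, 0]]' | python3 steer.py>/dev/null;python3 f.py
```

```text
t 25.02 along -135.7 lat 1.0 z 76.02 | Fy -9.6 Fx 0.0 Fz 4.5 rot [3.140e+00 3.000e-03 1.786e+00] M [-1.39 -0.27 -0.02]
t 25.43 along -187.7 lat 0.1 z 75.16 | Fy 1.9 Fx 0.4 Fz 2.9 rot [-3.141e+00 -1.000e-03  1.785e+00] M [0.74 0.07 0.02]
t 25.85 along -189.9 lat 2.3 z 133.62 | Fy -0.1 Fx 0.8 Fz -1.5 rot [3.137e+00 3.000e-03 1.786e+00] M [-0.01 -0.02 -0.02]
```

```bash

echo '[[0, 0, 0, 0.031, 0, 0, 0], [0, 0, 0, 0.031, 0, 0, 0], [0, 0, 0, 0.031, 0, 0, 0], [0, 0, 0, 0.031, 0, 0, 0], [0, 0, 0, 0.031, 0, 0, 0]]' | python3 steer.py>/dev/null
echo '[[0, 0, 0, 0.031, 0, 0, 0], [0, 0, 0, 0.031, 0, 0, 0], [0, 0, 0, 0.031, 0, 0, 0], [0, 0, 0, 0.031, 0, 0, 0], [0, 0, 0, 0.031, 0, 0, 0]]' | python3 steer.py>/dev/null;python3 f.py
echo '[[0, 0, 0, 0.031, 0, 0, 0], [0, 0, 0, 0.031, 0, 0, 0], [0, 0, 0, 0, 0, 0, 0], [0, 0, 0, 0, 0, 0, 0]]' | python3 steer.py>/dev/null;python3 f.py
python3 d.py 564.3 137.2 76 1.785
```

```text
t 26.68 along 122.4 lat -0.5 z 129.45 | Fy 0.6 Fx 0.5 Fz -1.6 rot [-3.141  0.     1.786] M [ 0.02 -0.06 -0.04]
t 27.02 along 184.3 lat -0.4 z 129.41 | Fy -0.2 Fx 0.4 Fz -1.8 rot [-3.141  0.     1.789] M [0.02 0.03 0.03]
t 27.02 pos [563.  141.4 129.4] rot [-3.141  0.     1.789] F [ 0.5 -0.1 -1.8] M [0.02 0.03 0.03]
rotvec [-0.     0.     0.004] shift(now) [-4.4  0.4 53.4] shift(at target yaw) [-4.4  0.4 53.4]
```

```bash

echo '[[0, 0, 0, -0.003, 0, 0.015, 0], [0, 0, 0, 0, 0, 0.017, 0], [0, 0, 0, 0, 0, 0.013, 0], [0, 0, 0, 0, 0, 0.006, 0], [0, 0, 0, 0, 0, 0, 0]]' | python3 steer.py>/dev/null;python3 f.py
echo '[[0, 0, 0, 0, 0, 0.001, 0], [0, 0, 0, 0, 0, 0, 0], [0, 0, 0, 0, 0, 0, 0]]' | python3 steer.py>/dev/null;python3 f.py
echo '[[0, 0, 0, 0, 0, 0.0005, 0], [0, 0, 0, 0, 0, 0, 0]]' | python3 steer.py>/dev/null;python3 f.py
echo '[[0, 0, 0, 0, 0, 0.0004, 0], [0, 0, 0, 0, 0, 0, 0]]' | python3 steer.py>/dev/null;python3 f.py
```

```text
t 27.43 along 178.8 lat -1.1 z 77.14 | Fy -0.0 Fx 0.2 Fz -3.5 rot [-3.139  0.     1.785] M [-0.    0.09 -0.05]
t 27.68 along 179.4 lat 0.6 z 78.37 | Fy -0.3 Fx 0.6 Fz -1.9 rot [3.14  0.    1.786] M [-0.07  0.03 -0.01]
t 27.85 along 179.6 lat 0.4 z 77.57 | Fy -0.3 Fx -0.9 Fz -1.7 rot [3.141 0.    1.786] M [-0.    0.    0.01]
t 28.02 along 179.7 lat 0.1 z 76.82 | Fy -0.7 Fx 0.0 Fz -1.5 rot [3.141 0.    1.786] M [0.01 0.02 0.02]
```

```bash

echo '[[0, 0, 0, 0, 0, 0.001, 0], [0, 0, 0, 0, 0, 0, 0]]' | python3 steer.py>/dev/null;python3 f.py
echo '[[0, 0, 0, 0, 0, 0.0005, 0], [0, 0, 0, 0, 0, 0, 0]]' | python3 steer.py>/dev/null;python3 f.py
echo '[[0, 0, 0, 0, 0, 0.0005, 0], [0, 0, 0, 0, 0, 0, 0]]' | python3 steer.py>/dev/null;python3 f.py
echo '[[0, 0, 0, 0, 0, 0.0004, 0], [0, 0, 0, 0, 0, 0, 0]]' | python3 steer.py>/dev/null;python3 f.py
echo '[[0, 0, 0, 0, 0, 0.0004, 0], [0, 0, 0, 0, 0, 0, 0]]' | python3 steer.py>/dev/null;python3 f.py
```

```text
t 28.18 along 179.7 lat -0.0 z 75.57 | Fy -0.2 Fx 0.6 Fz -1.9 rot [-3.141  0.     1.786] M [-0.01  0.04 -0.02]
t 28.35 along 179.6 lat 0.0 z 75.08 | Fy 0.1 Fx 0.0 Fz -1.6 rot [-3.141  0.     1.786] M [-0.01  0.05 -0.01]
t 28.52 along 179.7 lat 0.0 z 74.59 | Fy 0.2 Fx -0.2 Fz -2.5 rot [-3.141 -0.     1.786] M [-0.01 -0.04 -0.03]
t 28.68 along 179.6 lat 0.1 z 74.24 | Fy -1.2 Fx 0.9 Fz -1.8 rot [3.142 0.    1.786] M [-0.   -0.03  0.02]
t 28.85 along 179.7 lat 0.1 z 73.96 | Fy 0.1 Fx 0.1 Fz -0.3 rot [ 3.141 -0.     1.786] M [-0.06  0.1  -0.02]
```

```bash

echo '[[0, 0, 0, -0.004, 0, 0.0001, 0], [0, 0, 0, -0.005, 0, 0, 0], [0, 0, 0, -0.005, 0, 0, 0], [0, 0, 0, -0.005, 0, 0, 0], [0, 0, 0, -0.004, 0, 0, 0]]' | python3 steer.py>/dev/null;python3 f.py
echo '[[0, 0, 0, -0.002, 0, 0, 0], [0, 0, 0, -0.002, 0, 0, 0], [0, 0, 0, 0, 0, 0, 0]]' | python3 steer.py>/dev/null;python3 f.py
echo '[[0, 0, 0, -0.0015, 0, 0, 0], [0, 0, 0, -0.0015, 0, 0, 0], [0, 0, 0, 0, 0, 0, 0]]' | python3 steer.py>/dev/null;python3 f.py
echo '[[0, 0, 0, -0.0015, 0, 0, 0], [0, 0, 0, -0.0015, 0, 0, 0], [0, 0, 0, 0, 0, 0, 0]]' | python3 steer.py>/dev/null;python3 f.py
```

```text
t 29.27 along 156.0 lat 0.3 z 73.99 | Fy 2.5 Fx 0.2 Fz 2.9 rot [ 3.141 -0.     1.785] M [ 0.16 -0.03  0.  ]
t 29.52 along 152.1 lat 0.3 z 73.94 | Fy -1.0 Fx -0.1 Fz 2.9 rot [3.141 0.    1.786] M [-0.42 -0.12  0.05]
t 29.77 along 149.6 lat 0.3 z 73.94 | Fy 1.1 Fx -0.6 Fz 3.9 rot [ 3.141 -0.     1.786] M [ 0.05 -0.05  0.04]
t 30.02 along 147.1 lat 0.3 z 74.03 | Fy 5.2 Fx 0.1 Fz 5.2 rot [ 3.141e+00 -1.000e-03  1.786e+00] M [0.71 0.14 0.02]
```

```bash

echo '[[0, 0, 0, -0.001, 0, 0, 0], [0, 0, 0, -0.001, 0, 0, 0], [0, 0, 0, -0.001, 0, 0, 0], [0, 0, 0, 0, 0, 0, 0]]' | python3 steer.py>/dev/null;python3 f.py
echo '[[0, 0, 0, -0.001, 0, 0, 0], [0, 0, 0, -0.001, 0, 0, 0], [0, 0, 0, -0.001, 0, 0, 0], [0, 0, 0, 0, 0, 0, 0]]' | python3 steer.py>/dev/null;python3 f.py
echo '[[0, 0, 0, -0.001, 0, 0, 0], [0, 0, 0, -0.001, 0, 0, 0], [0, 0, 0, 0, 0, 0, 0]]' | python3 steer.py>/dev/null;python3 f.py
```

```text
t 30.35 along 145.0 lat 0.4 z 74.07 | Fy 10.5 Fx -0.0 Fz 6.1 rot [ 3.141e+00 -2.000e-03  1.785e+00] M [1.6  0.36 0.02]
t 30.68 along 142.0 lat 0.4 z 74.10 | Fy 10.7 Fx -0.4 Fz 6.2 rot [ 3.141e+00 -2.000e-03  1.785e+00] M [1.63 0.36 0.03]
t 30.93 along 140.1 lat 0.4 z 74.08 | Fy 11.4 Fx -0.8 Fz 7.2 rot [ 3.141e+00 -2.000e-03  1.785e+00] M [1.67 0.35 0.01]
```

```bash

echo '[[0, 0, 0, -0.001, 0, 0, 0], [0, 0, 0, -0.001, 0, 0, 0], [0, 0, 0, 0, 0, 0, 0]]' | python3 steer.py>/dev/null;python3 f.py
echo '[[0, 0, 0, -0.001, 0, 0, 0], [0, 0, 0, -0.001, 0, 0, 0], [0, 0, 0, 0, 0, 0, 0]]' | python3 steer.py>/dev/null;python3 f.py
```

```text
t 31.18 along 138.1 lat 0.3 z 74.08 | Fy 11.0 Fx 0.2 Fz 6.8 rot [ 3.141e+00 -2.000e-03  1.785e+00] M [ 1.7   0.41 -0.01]
t 31.43 along 135.9 lat 0.4 z 74.10 | Fy 10.5 Fx 0.3 Fz 6.1 rot [ 3.141e+00 -2.000e-03  1.785e+00] M [1.6  0.35 0.03]
```

```bash

echo '[[0, 0, 0, 0.005, 0, 0, 0], [0, 0, 0, 0.012, 0, 0, 0], [0, 0, 0, 0.014, 0, 0, 0], [0, 0, 0, 0.014, 0, 0, 0], [0, 0, 0, 0.008, 0, 0, 0]]' | python3 steer.py>/dev/null;python3 f.py
echo '[[0, 0, 0, 0.002, 0, -0.005, 0], [0, 0, 0, 0, 0, -0.015, 0], [0, 0, 0, 0, 0, -0.02, 0], [0, 0, 0, 0, 0, -0.018, 0], [0, 0, 0, 0, 0, 0, 0]]' | python3 steer.py>/dev/null;python3 f.py
echo '[[0, 0, 0, 0, -0.03, 0, 0], [0, 0, 0, 0, -0.035, 0, 0], [0, 0, 0, 0, -0.035, 0, 0], [0, 0, 0, 0, -0.035, 0, 0], [0, 0, 0, 0, -0.03, 0, 0]]' | python3 steer.py>/dev/null
python3 d.py 410 15 40 1.785
```

```text
t 31.85 along 189.6 lat -0.3 z 73.55 | Fy -2.2 Fx -0.4 Fz 0.3 rot [-3.141 -0.     1.787] M [-0.5  -0.19  0.03]
t 32.27 along 190.2 lat 1.7 z 134.80 | Fy -1.1 Fx 1.3 Fz -1.0 rot [ 3.137 -0.     1.786] M [-0.   -0.03  0.04]
t 32.68 pos [397.8 110.8 130.7] rot [-3.139 -0.     1.786] F [-0.3  0.  -1.2] M [0.04 0.01 0.05]
rotvec [-0.003 -0.     0.001] shift(now) [-96.2  -8.3  90.7] shift(at target yaw) [-96.2  -8.5  90.7]
```

```bash

echo '[[0, 0, 0, -0.032, 0, 0, 0], [0, 0, 0, -0.032, 0, 0, 0], [0, 0, 0, -0.032, 0, 0, 0], [0, 0, 0, 0, 0, 0, 0]]' | python3 steer.py>/dev/null;python3 f.py
echo '[[0, 0, 0, 0, 0, 0.025, 0], [0, 0, 0, 0, 0, 0.025, 0], [0, 0, 0, 0, 0, 0.025, 0], [0, 0, 0, 0, 0, 0.015, 0], [0, 0, 0, 0, 0, 0, 0]]' | python3 steer.py>/dev/null;python3 f.py
python3 - <<'E'
from h import *
a=eyes.grab_frame("top")[150:260,265:400,::-1];b=eyes.grab_frame("side")[170:270,270:400,::-1]
f=lambda x:cv2.resize(x,(395,395*x.shape[0]//x.shape[1]),interpolation=cv2.INTER_CUBIC)
a,b=f(a),f(b);h=max(len(a),len(b));pad=lambda x:np.vstack([x,np.zeros((h-len(x),395,3),np.uint8)])
cv2.imwrite("pics/a6.png",cv2.convertScaleAbs(np.hstack([pad(a),pad(b)]),alpha=1.3))
E
python3 d.py 410 15 30 1.785
```

```text
t 33.02 along 90.0 lat -165.0 z 131.44 | Fy 0.3 Fx 0.4 Fz -1.0 rot [3.141e+00 1.000e-03 1.784e+00] M [ 0.02 -0.03  0.03]
t 33.43 along 94.2 lat -167.3 z 38.89 | Fy 0.6 Fx -0.6 Fz -1.1 rot [-3.136e+00 -1.000e-03  1.786e+00] M [-0.03  0.03  0.02]
t 33.53 pos [420.8  17.9  41.3] rot [-3.139e+00 -1.000e-03  1.786e+00] F [ 1.1  0.7 -1.4] M [ 0.03  0.01 -0.03]
rotvec [-0.002 -0.001  0.001] shift(now) [ -0.6 -11.1  11.3] shift(at target yaw) [ -0.6 -11.2  11.3]
```

View pics/a6.png

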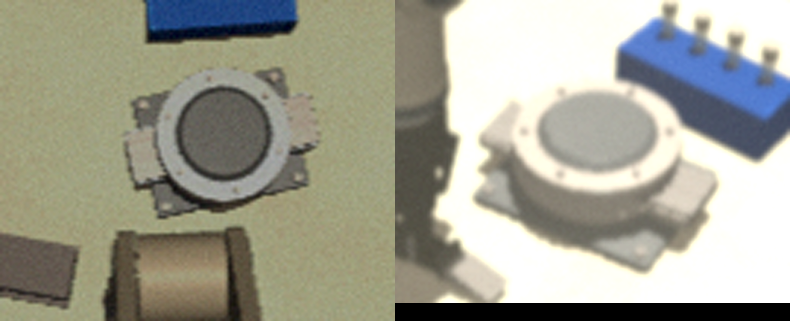

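The cover now stands level and visibly raised, with both lands, bowl and rack unmoved. The wedge's near blade shows at (475,275) in the right crop. Laying it down.

```bash

echo '[[0, 0, 0, 0, 0, 0.007, 0], [0, 0, 0, 0, 0, 0.004, 0], [0, 0, 0, 0, 0, 0.001, 0], [0, 0, 0, 0, 0, 0, 0], [0, 0, 0, 0, 0, 0, 0]]' | python3 steer.py>/dev/null;python3 f.py
echo '[[0, 0, 0, 0, 0, 0.0008, 0], [0, 0, 0, 0, 0, 0, 0]]' | python3 steer.py>/dev/null;python3 f.py
python3 - <<'E'
from h import *
a=np.load("side0.npy");b=eyes.grab_frame("side");np.save("side1.npy",b)
g=lambda x:cv2.cvtColor(x,cv2.COLOR_RGB2GRAY).astype(np.float32)
a,b=g(a),g(b)
def sh(x0,x1,y0,y1):
    A,B=a[y0:y1,x0:x1],b[y0:y1,x0:x1]; return cv2.phaseCorrelate(A,B,cv2.createHanningWindow(A.shape[::-1],cv2.CV_32F))
print("crown",sh(310,366,192,232),"left half",sh(305,340,192,232),"right half",sh(335,368,192,236))
c=np.array([602.5,-38.7]);yb=np.array([-.212,.977])
for n,s in(("left",50),("centre",0),("right",-50)):
    P=np.r_[c+s*yb,73]; print(n,"px per mm",(proj("side",[P+[0,0,8]])-proj("side",[P]))/8)
E
```

```text
t 33.95 along 93.4 lat -164.6 z 30.08 | Fy -0.1 Fx -0.2 Fz -2.4 rot [3.141 0.    1.786] M [ 0.   -0.06 -0.02]
t 34.12 along 93.4 lat -164.6 z 29.17 | Fy -0.5 Fx 0.5 Fz -1.6 rot [3.141 0.    1.786] M [ 0.04 -0.02 -0.01]
crown ((0.1829696800525582, -1.6140594530663712), 0.9576892379919688) left half ((0.12144214616918703, -1.363080796085704), 0.9265454143285752) right half ((0.18600474000038503, -1.0753900171970763), 1.0289835541336625)
left px per mm [[ 0.00098608 -0.26347941]]
centre px per mm [[ 0.0084091  -0.26449485]]
right px per mm [[ 0.01629678 -0.26540878]]
```

```bash
cat > edge.py <<'E'
from h import *
import sys
g=lambda x:cv2.GaussianBlur(cv2.cvtColor(x,cv2.COLOR_RGB2GRAY).astype(np.float32),(0,0),.8)
a,b=g(np.load("side0.npy")),g(np.load(sys.argv[1]))
def cross(col,lo,hi,th,sgn):
    for y in range(lo,hi):
        p,q=col[y]-th,col[y+1]-th
        if p*sgn>0 and q*sgn<=0: return y+p/(p-q)
    return np.nan
print("levels flange/crown/bench",a[236,336],a[213,336],a[150,330])
for nm,lo,hi,sgn,xs in (("crown rear",194,216,1,range(322,352)),("crown front",210,236,-1,range(322,352))):
    d=[]
    for x in xs:
        th=(a[213,336]+a[236,336])/2
        d.append(cross(b[:,x],lo-5 if sgn>0 else lo-2,hi,th,sgn)-cross(a[:,x],lo-2,hi,th,sgn))
    d=np.array(d); print(nm,"shift px: left %.2f mid %.2f right %.2f"%tuple(np.nanmedian(k) for k in np.array_split(d,3)))
# flange lower front rim: bright flange top -> dark side wall
d=[]
for x in range(318,356):
    f=lambda im:226+np.argmin(np.diff(im[226:252,x]))
    def sub(im):
        gd=-np.diff(im[226:252,x]);i=int(np.argmax(gd)); i=min(max(i,1),len(gd)-2)
        l,m,r_=gd[i-1:i+2];return i+.5*(l-r_)/(l-2*m+r_)
    d.append(sub(b)-sub(a))
print("flange edge left %.2f mid %.2f right %.2f"%tuple(np.median(k) for k in np.array_split(np.array(d),3)))
E
python3 edge.py side1.npy
```

```text
levels flange/crown/bench 107.379326 115.97359 192.261
crown rear shift px: left nan mid nan right nan
crown front shift px: left nan mid nan right nan
flange edge left -2.03 mid -2.09 right -2.08edge.py:16: RuntimeWarning: All-NaN slice encountered
  d=np.array(d); print(nm,"shift px: left %.2f mid %.2f right %.2f"%tuple(np.nanmedian(k) for k in np.array_split(d,3)))
```

The flange edge has moved 2.03 to 2.09 px, about 7.8 mm up on both sides, as the forces and travel said. Finishing the lay-down.

```bash

echo '[[0, 0, 0, 0, 0, 0.0008, 0], [0, 0, 0, 0, 0, 0, 0]]' | python3 steer.py>/dev/null;python3 f.py
echo '[[0, 0, 0, 0, 0, 0.0007, 0], [0, 0, 0, 0, 0, 0, 0]]' | python3 steer.py>/dev/null;python3 f.py
echo '[[0, 0, 0, 0, 0, 0.0005, 0], [0, 0, 0, 0, 0, 0, 0]]' | python3 steer.py>/dev/null;python3 f.py
echo '[[0, 0, 0, 0, 0, 0.0003, 0], [0, 0, 0, 0, 0, 0, 0]]' | python3 steer.py>/dev/null;python3 f.py
```

```text
t 34.33 along 93.4 lat -164.8 z 28.16 | Fy -0.3 Fx 0.8 Fz -1.7 rot [-3.142  0.     1.786] M [ 0.02  0.01 -0.01]
t 34.50 along 93.4 lat -164.8 z 27.39 | Fy 0.2 Fx -0.3 Fz -1.1 rot [-3.141 -0.     1.786] M [-0.02  0.03 -0.04]
t 34.67 along 93.4 lat -164.8 z 27.16 | Fy -0.1 Fx -1.0 Fz 4.6 rot [-3.141 -0.     1.786] M [ 0.04  0.22 -0.03]
t 34.83 along 93.4 lat -164.8 z 27.15 | Fy 0.2 Fx -3.3 Fz 11.5 rot [-3.142  0.     1.786] M [ 0.03  0.44 -0.03]
```

Contact at the same height as before. Opening, then straight up and away.

```bash

echo '[[0, 0, 0, 0, 0, -0.0003, 0], [0, 0, 0, 0, 0, 0, 0.6], [0, 0, 0, 0, 0, 0, 0.6], [0, 0, 0, 0, 0, 0, 0.6], [0, 0, 0, 0, 0, 0, 0.6]]' | python3 steer.py
echo '[[0, 0, 0, 0, 0, -0.015, 0.6], [0, 0, 0, 0, 0, -0.03, 0.6], [0, 0, 0, 0, 0, -0.035, 0.6], [0, 0, 0, 0, 0, -0.035, 0.6], [0, 0, 0, 0, 0, -0.035, 0.6]]' | python3 steer.py>/dev/null
echo '[[0, 0, 0, 0.035, -0.02, 0, 0.6], [0, 0, 0, 0.035, -0.02, 0, 0.6], [0, 0, 0, 0.035, -0.02, 0, 0.6], [0, 0, 0, 0.035, -0.02, 0, 0.6], [0, 0, 0, 0.035, -0.02, 0, 0.6]]' | python3 steer.py>/dev/null
echo '[[0, 0, 0, 0.035, 0, 0, 0.6], [0, 0, 0, 0.035, 0, 0, 0.6], [0, 0, 0, 0, 0, 0, 0.6], [0, 0, 0, 0, 0, 0, 0.6]]' | python3 steer.py
python3 - <<'E'
from h import *
b=eyes.grab_frame("side");np.save("side2.npy",b);a=eyes.grab_frame("top")
f=lambda x:cv2.resize(x,(395,395*x.shape[0]//x.shape[1]),interpolation=cv2.INTER_CUBIC)
a,b=f(a[140:280,240:400,::-1]),f(b[150:290,200:400,::-1]);h=max(len(a),len(b));pad=lambda x:np.vstack([x,np.zeros((h-len(x),395,3),np.uint8)])
cv2.imwrite("pics/a7.png",cv2.convertScaleAbs(np.hstack([pad(a),pad(b)]),alpha=1.2))
E
python3 edge.py side2.npy 2>/dev/null|tail -1
```

```text
clock: 35.25
eef_pos: [421.7, 17.7, 26.9]
tcp_rot: [3.142, 0.0, 1.786]
contact_force: [-0.7, -0.6, 0.2]
opening: 0.599
grasp_force: 0.0
clock: 36.42
eef_pos: [271.0, 237.2, 177.0]
tcp_rot: [3.141, -0.0, 1.79]
contact_force: [0.3, 0.3, 0.9]
opening: 0.599
grasp_force: 0.0
flange edge left -2.02 mid -2.12 right -2.05
```

View pics/a7.png

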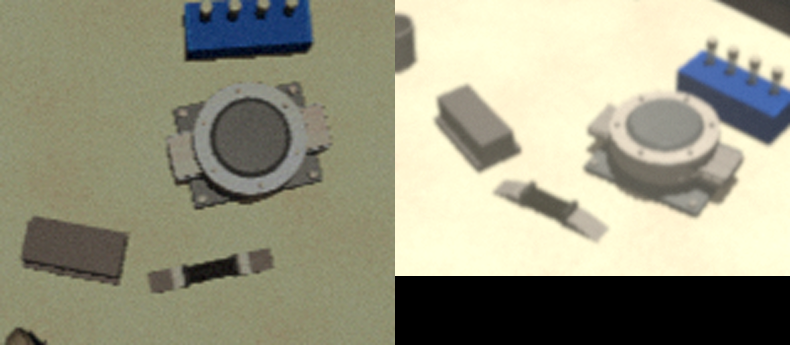

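The wedge lies flat and free at (210,270) in the left crop. The cover is raised and level at (250,137), and nothing else has moved.

```bash
python3 -c "
from rig import r, eyes
print(r.sign_off())"
```

```text
the job is handed in; nothing more can be done
None
```

The job is handed in at about 36.5 s: both sides of the cover were worked up about 8 mm by wedge travel (7.8 mm by camera), at most about 5.5 mm apart by my estimate, and the wedge lies flat on the bench, let go.

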